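# Press a filter cartridge home with the bench bar press

### The arm

A 7-joint arm with a two-finger parallel gripper is mounted at the origin on the work surface. World frame = base frame: x ahead of the robot, y to its left, z up, the work surface at z = 0. Lengths are in m, angles in rad, forces in N, time in s.
With the tool pointing down it reaches from about 0.35 to 0.9 m from the base axis. Payload 8.1 kg.
Tool frame: the origin (TCP) lies at the very end of the fingers, on their centre line; the grasp point (between the pads) lies 19 mm behind it; z points along the fingers, y is the direction in which the jaws open and shut (so a half turn about z gives the same grasp; the last joint's range is limited). The gripper opens to 92 mm and grips with 3 to 60 N. Pads are 19 mm wide; open, the fingers measure 130 mm over their backs; the gripper's body (75 mm by 190 mm) begins 47 mm behind the grasp point.
Start: joints at [-1.257, 0.434, 0.025, 1.573, -0.012, 1.134, -0.075], TCP at [0.253, 0.571, 0.227] pointing down, gripper open.
Joint ranges: [-2.62, 2.62], [-0.44, 2.09], [-1.27, 1.32], [0.08, 2.57], [-1.32, 4.46], [0.12, 2], [-2.74, 2.74]. Speed limits (rad/s): [2.22, 2.22, 3.01, 3.01, 3.14, 3.14, 3.14].

### API

Orientations are given as a rotation vector (axis times angle).
In Python, from cell import observe, get_image, sign_off gives the robot as it stands.
- The arm moves only by the tool arm_command, never from a script. Its argument "deltas" is a list of rows, each an object with "xyz": the shift along the tool's x, y, z in cm, a list of three; "turn": the turn about the tool's z in degrees; "jaw": the closure in counts, from 0 (fully open) to 255 (shut). A call has 1 to 5 rows; each row is the pose to reach, as a shift and turn from the pose measured when the call began, along the tool's axes at that moment; what a row does not reach only later rows make up. A row lasts 1/12 s, in which the tool goes at most 41.7 mm and 7.16 degrees, less where a joint would pass 70% of its speed; a pose out of reach is approached as far as the arm can. A call with a gripper value outside its range is refused whole. The fingers move at their own pace and stop on an object; "force" is the grip in N (left out, the last holds). Time passes only in rows, so rows that repeat a pose let the fingers close. It gives the time, the measured TCP pose, the force and the opening at its end, in the units of the state.
- observe(): the state, without advancing time (a new reading comes with each control period).
- get_image(name): name is "scene" or "side" or "wrist"; returns a dict with "frame" (400x640x3 uint8, red, green, blue), "depth" (400x640 float32, m along the optical axis (not along the pixel's ray), 0 where there is no reading), "camera_matrix" (3x3 intrinsics, pixels), "cam_to_world" (4x4, takes a point from camera to world coordinates). Camera axes: x right, y up, looking along -z (the intrinsics and any distortion apply to the point x, -y, -z); pixel columns grow to the right and rows downward; lengths in m; the calibration is good to about 2 mm. A picture is of the moment at which its call begins.
- sign_off(): hands the job in, once; it reports no verdict.
The state is a dict: "clock": time; "joints": joint angles; "dq": joint speeds; "joint_efforts": joint torques, N m; "position": TCP position; "ee_rot": TCP orientation; "force": force on the tool from outside, world axes, zero at the start; "ft_torque": the same for the moment, N m; "width": opening from 0.0 (shut) to 1.0 (fully open).
Only numpy, scipy, OpenCV 4.12 (cv2) and the standard library are available. Lean on these libraries where they do the work, as an engineer would, in place of code of your own. Each camera call takes 0.05 s, during which the arm holds its last target.

### The job

Press the green-capped filter cartridge fully home into its steel manifold with the bench bar press: pump the blue trigger until you feel the cartridge bottom out, then hold the red release lever down and slide the jaw all the way back to its rubber stops, and let go. Work gently, never pushing on the press with more than 30 N; the cartridge is sterile, so do not touch it or the manifold, and leave the wash bottle, the dish and the tube rack where they stand.

Things in the scene. Friction and masses are not known exactly. Their poses are not given: they have to be found in the camera images.
- press: Bar press, fixed to the bench; aluminium base plate x -130..220, y -50..50, z 0..12 mm. Origin on the bench top, on the centre line; x is the pressing direction (towards the manifold), z up. 'Press x/y/z' below are mm in this frame. Grey trigger housing x -102..-28, y -24..24, top z 118. The jaw's steel rod (z 42..54) runs through it and sticks out behind when the jaw is back.
- trigger_hinge (a point): Hinge of the blue trigger: press x -65, z 100; the arm runs back (-x) from it. A ratchet pawl lets each downward stroke push the jaw forward and the trigger return alone. Steady force at the pad: 2 to 5 N with the jaw running free, 7 to 12 N while the cartridge moves (24 N at the jaw). Once the cartridge has bottomed, the trigger goes stiff: 14 N and quickly more, often part-way down.
- trigger (a joint): Angle of the blue trigger (rad): 0 up at rest, grows as its rear end is pressed down, hard stop at 0.34 (37 mm of travel at the pad). A spring (2 N at the start, 3 N at the end, at the pad) returns it when let up. The first 0.1 rad or so of a stroke may be idle; a stroke to 0.30 or more moves the jaw 8 mm (one ratchet tooth). Let it rise fully between strokes.
- trigger_pad (a point): Middle of the top face of the 40 x 40 mm blue pad at the trigger's rear end. At rest at press x -172, y 0, z 125; fully down at z 88. Free space around and above it.
- jaw (a joint): Travel of the blue jaw carriage along press +x (m): 0 fully back on its two rubber stops, at most 0.085. Friction 3 N. It can be pushed forward by hand, but a locking pawl with 8 mm teeth keeps it from going back unless the red release lever is held down.
- jaw_face (a point): Middle of the steel jaw plate's front face (50 mm wide, z 14..60): press x 85 + jaw travel, z 38.
- bridge_face (a point): Middle of the front (+x) face of the jaw's blue bridge, 44 mm wide, 8 mm thick, top at z 96: press x 36 + jaw travel, z 88. It stands right behind the red pad, 27 mm above it, and is fixed to the jaw: push it towards -x to slide the jaw back while the pad is held down.
- release (a joint): Angle of the red release lever on the jaw (rad): 0 up and locked; its pawl lifts it to 0.09 as it rides over the teeth. Grows as its pad is pressed down, stop at 0.18 (9 mm at the pad); from about 0.1 on the jaw is free to slide back. Spring at the pad: 1.5 to 2.5 N, then a hard stop; the first give may take 8 to 12 N if the jaw still bears on a tooth. Springs up and locks when let go.
- release_pad (a point): Point on the top face of the red pad, which travels with the jaw: press x 60 + jaw travel, y 0, z 69 at rest, 60 when down. The pad is 46 mm long (26 mm behind to 20 mm ahead of this point) and 34 mm wide; the lever hinges 50 mm behind it. The bridge face is 24 mm behind this point. Ahead of and beside the pad nothing stands higher than z 60, up to the cartridge.
- manifold: Steel block 50 mm (x) x 80 x 67 mm high with two brass stubs with black knobs on top (to 105 mm above its underside), fixed on the press plate. Origin at the centre of its underside, which is at z 12 of the press; axes as the press. Its bore (axis 26 mm above its underside) faces the jaw.
- bore_face (a point): Centre of the bore's mouth, on the manifold face that looks at the jaw.
- cartridge (a joint): How far the cartridge is pushed in (m): 0.025 is fully home; starts between 0 and 0.010. Stays where it is pushed; moving it takes 24 N.
- cap_shoulder (a point): Centre of the inner (+x) face of the cartridge's green cap (44 mm diameter, 12 mm thick, white 32 mm body). It lies on the bore_face point when the cartridge is fully home. The jaw plate presses on the cap's outer face, 12 mm to -x of this point.
- wash_bottle: White wash bottle with blue cap, 60 mm diameter, 150 mm tall, standing loose on the bench. Origin at its underside.
- dish: Closed glass dish, 90 mm diameter, 16 mm tall, loose. Origin at its underside.
- tube_rack: Orange tube rack 110 x 50 mm with four green-capped tubes, 61 mm tall, loose. Origin at its underside, long side along its x.

How it is judged:
By the outcome, as a careful person would: the job done as asked, in the order asked, and still so for the second after the job is handed in, with the robot touching nothing.
It also fails if it takes over 67 s, if anything falls off the work surface, if the arm or the gripper's body presses on something with over 40 N, if the wrist force passes 120 N, or if a joint passes its speed limit or range.

## Working session

There is one attempt and no reset: what is moved stays moved. The work goes in short steps, Python scripts to look and compute and a tool call to move; the robot and the scene stay as the last step left them, time stands still between calls to the robot, and variables do not carry over. Pictures are saved under pics/ and viewed, and the job is handed in when it is done.

Besides the shell and the picture viewer there is one more tool, called after "Emit:" in YAML: its name, and indented under it one key for each argument. arm_command: Moves the arm, as the interface text tells. Its arguments: {"type":"object","properties":{"deltas":{"type":"array","items":{"type":"object","properties":{"xyz":{"type":"array","items":{"type":"number"}},"turn":{"type":"number"},"jaw":{"type":"number"}}}},"force":{"type":"number"}},"required":["deltas"]}

```bash
ls; mkdir -p pics
python3 - <<'E'
from cell import *
import cv2,numpy as np
print(observe())
for n in("scene","side","wrist"):
    d=get_image(n); cv2.imwrite(f"pics/{n}0.png",d["frame"][:,:,::-1]); np.savez(f"{n}0.npz",**d)
    print(n,d["camera_matrix"].round(1).tolist(),d["cam_to_world"].round(3).tolist(),d.keys())
E
```

```text
pics
{'clock': 0.0, 'joints': array([-1.25662   ,  0.43521241,  0.02498136,  1.57412351, -0.01160261,
        1.1340017 , -0.07505885]), 'dq': array([ 2.81883607e-03, -7.38122688e-04,  8.12348172e-05, -5.43938250e-04,
       -1.61593216e-03, -8.90946179e-04, -6.39496193e-04]), 'joint_efforts': array([ 6.29176593e-04, -6.67850518e+01,  9.85582620e-01, -3.14453101e+01,
       -6.05643145e-02,  4.27024020e-02,  1.54083773e-04]), 'position': array([0.25285299, 0.57099091, 0.22594143]), 'ee_rot': array([-6.49961715e-01, -3.07343022e+00,  2.49571963e-03]), 'force': array([0.36156948, 0.01669733, 0.95527907]), 'ft_torque': array([-0.0038158 ,  0.0107829 ,  0.05691415]), 'width': 1.0010345842987567}
scene [[369.9, 0.0, 323.6], [0.0, 369.9, 195.8], [0.0, 0.0, 1.0]] [[0.381, -0.648, 0.659, 1.109], [0.924, 0.262, -0.277, -0.159], [0.006, 0.715, 0.699, 0.636], [0.0, 0.0, 0.0, 1.0]] dict_keys(['frame', 'depth', 'camera_matrix', 'cam_to_world'])
side [[416.9, 0.0, 313.0], [0.0, 416.9, 194.8], [0.0, 0.0, 1.0]] [[0.867, 0.336, -0.367, 0.283], [-0.498, 0.57, -0.653, -0.501], [-0.01, 0.749, 0.662, 0.624], [0.0, 0.0, 0.0, 1.0]] dict_keys(['frame', 'depth', 'camera_matrix', 'cam_to_world'])
wrist [[312.4, 0.0, 324.8], [0.0, 312.4, 200.8], [0.0, 0.0, 1.0]] [[0.406, -0.876, -0.261, 0.181], [0.914, 0.388, 0.118, 0.603], [-0.002, -0.286, 0.958, 0.384], [0.0, 0.0, 0.0, 1.0]] dict_keys(['frame', 'depth', 'camera_matrix', 'cam_to_world'])
```

View pics/scene0.png

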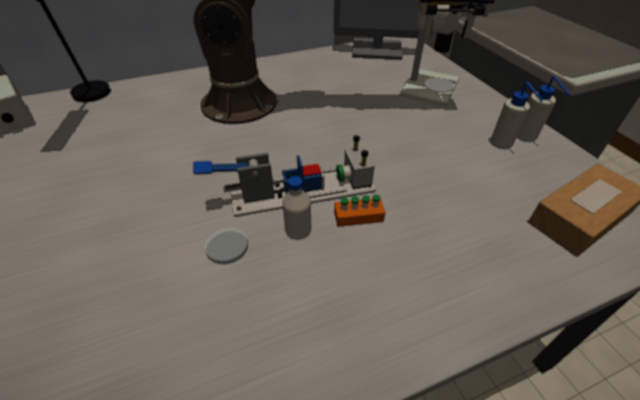

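View pics/side0.png

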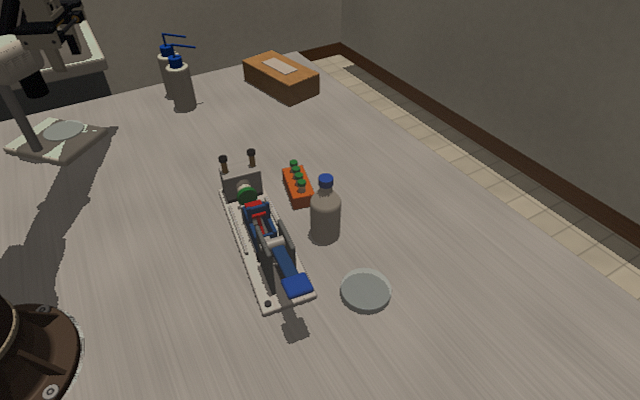

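View pics/wrist0.png

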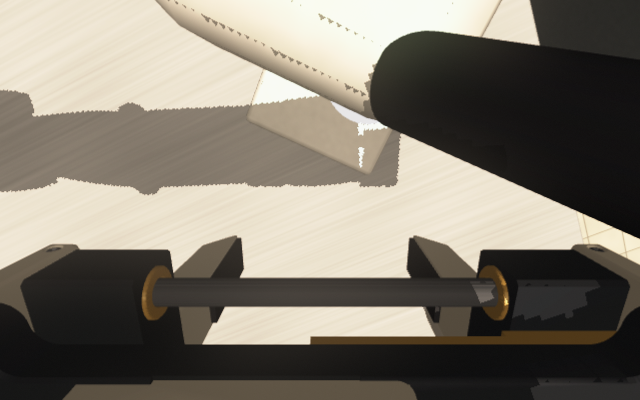

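Scene view: press with blue pad at about (203,168), red pad (312,170), green cap (341,173), manifold (357,170); bottle, dish and rack stand on the camera side. Now I'll measure.

```bash
cat > h.py <<'E'
import cv2,numpy as np
def cloud(d):
    K=d["camera_matrix"];T=d["cam_to_world"];z=d["depth"];h,w=z.shape
    u,v=np.meshgrid(np.arange(w),np.arange(h))
    P=np.stack([(u-K[0,2])/K[0,0]*z,-(v-K[1,2])/K[1,1]*z,-z],-1)
    W=P@T[:3,:3].T+T[:3,3]; W[z==0]=np.nan
    return W
def hsv(d): return cv2.cvtColor(d["frame"],cv2.COLOR_RGB2HSV)
def mask(H,name):
    h,s,v=H[...,0].astype(int),H[...,1].astype(int),H[...,2].astype(int)
    if name=="blue": return (h>100)&(h<130)&(s>120)&(v>40)
    if name=="red": return ((h<5)|(h>172))&(s>140)&(v>60)
    if name=="green": return (h>45)&(h<85)&(s>90)&(v>30)
    if name=="orange": return (h>=5)&(h<18)&(s>170)&(v>90)
E
python3 - <<'E'
from h import *
for n in("scene","side"):
    d=np.load(f"{n}0.npz");W=cloud(d);H=hsv(d)
    for c in("blue","red","green","orange"):
        m=mask(H,c).astype(np.uint8)
        k,l,st,ce=cv2.connectedComponentsWithStats(m)
        for i in range(1,k):
            if st[i,4]>=12:
                q=W[l==i];q=q[~np.isnan(q[:,0])]
                if len(q)==0: continue
                print(n,c,st[i].tolist(),ce[i].round(1),np.median(q,0).round(3),"min",q.min(0).round(3),"max",q.max(0).round(3))
E
```

```text
scene blue [552, 76, 18, 19, 63] [561.1  85. ] [0.53  0.738 0.181] min [ 0.306  0.734 -0.019] max [0.561 1.103 0.191]
scene blue [526, 81, 18, 19, 82] [533.3  89.4] [0.511 0.65  0.179] min [ 0.154  0.644 -0.087] max [0.561 1.126 0.193]
scene blue [540, 84, 16, 10, 112] [547.   88.6] [0.501 0.737 0.156] min [ 0.209  0.719 -0.051] max [0.518 1.128 0.162]
scene blue [513, 90, 16, 10, 115] [520.6  94.8] [0.501 0.647 0.156] min [ 0.103  0.631 -0.141] max [0.519 1.126 0.166]
scene blue [298, 157, 4, 11, 23] [299.2 162.6] [0.478 0.044 0.096] min [0.458 0.04  0.093] max [0.493 0.048 0.099]
scene blue [194, 162, 54, 12, 384] [214.4 166.9] [ 0.452 -0.147  0.12 ] min [ 0.428 -0.182  0.106] max [ 0.465 -0.069  0.13 ]
scene blue [283, 169, 38, 21, 288] [296.4 179.4] [0.581 0.005 0.141] min [ 0.449 -0.017  0.035] max [0.603 0.088 0.153]
scene red [303, 164, 18, 12, 162] [311.  169.3] [0.479 0.072 0.068] min [0.461 0.047 0.063] max [0.494 0.094 0.081]
scene green [337, 165, 8, 16, 74] [340.7 172. ] [0.498 0.142 0.052] min [0.477 0.137 0.03 ] max [0.508 0.149 0.062]
scene green [373, 195, 7, 7, 36] 
[... 1809 characters left out ...]
83 0.063]
side green [292, 165, 8, 6, 37] [295.2 167.9] [0.607 0.152 0.061] min [0.6   0.141 0.046] max [0.614 0.172 0.064]
side green [295, 172, 8, 6, 37] [298.2 174.4] [0.601 0.128 0.061] min [0.593 0.118 0.052] max [0.608 0.146 0.064]
side green [297, 178, 8, 8, 40] [300.9 181.4] [0.595 0.105 0.061] min [0.587 0.096 0.049] max [0.602 0.124 0.064]
side green [237, 187, 19, 11, 74] [244.9 190.6] [0.482 0.143 0.057] min [0.465 0.135 0.041] max [0.503 0.152 0.061]
side green [247, 195, 10, 7, 15] [252.4 198.7] [0.494 0.138 0.031] min [0.482 0.135 0.028] max [0.502 0.14  0.041]
side orange [283, 165, 31, 34, 427] [296.7 183.8] [0.593 0.126 0.035] min [0.569 0.083 0.025] max [0.637 0.195 0.062]
```

Run:
```python
import cv2
for n,(x,y,w,h) in {"scene":(180,125,220,145),"side":(205,140,200,200)}.items():
    im=cv2.imread(f"pics/{n}0.png")[y:y+h,x:x+w]
    s=min(800/w,600/h);cv2.imwrite(f"pics/{n}0z.png",cv2.resize(im,None,fx=s,fy=s,interpolation=cv2.INTER_CUBIC));print(s)
```

```text
3.6363636363636362
3.0
```

View pics/scene0z.png

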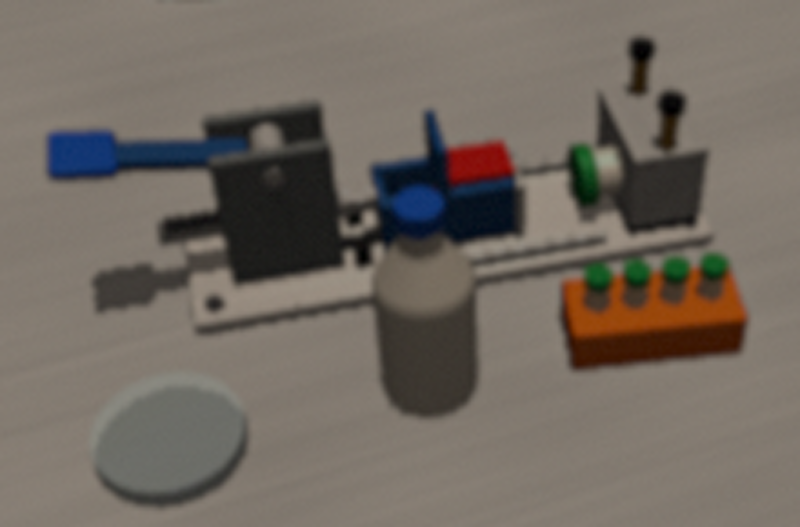

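View pics/side0z.png

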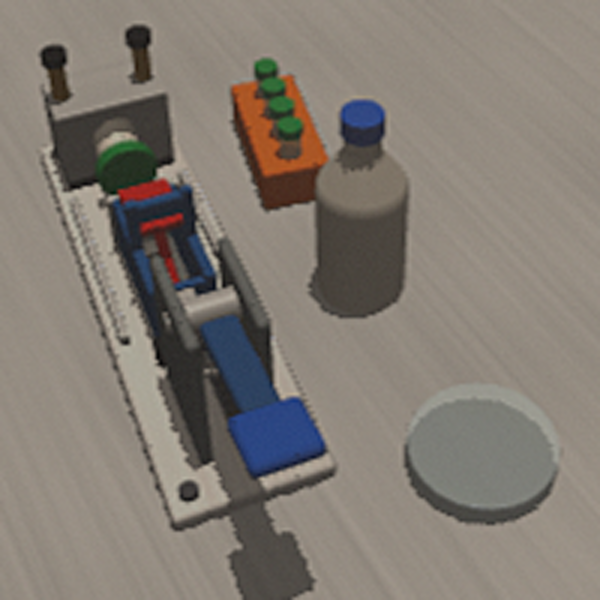

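Run:
```python
from h import *
for n in("scene","side"):
    d=np.load(f"{n}0.npz");W=cloud(d);H=hsv(d)
    def rect(m,nm):
        q=W[m][:,:2].astype(np.float32)*1000
        (c,s,a)=cv2.minAreaRect(q);p=np.linalg.eigh(np.cov(q.T))[1][:,1]
        print(n,nm,len(q),np.round(c,1),np.round(s,1),a, "pca",np.degrees(np.arctan2(p[1],p[0])).round(2),"z",np.median(W[m][:,2]).round(4),"mean",q.mean(0).round(1))
    x,y,z=W[...,0],W[...,1],W[...,2]
    b=mask(H,"blue")
    near=(x>.35)&(x<.56)&(y>-.25)&(y<.3)
    # press plate
    rect(near&(z>.008)&(z<.0165)&(x<.56),"plate")
    rect(b&near&(z>.118)&(z<.131)&(y<-.02),"trig")
    rect(b&near&(z>.116)&(z<.131)&(y<-.139),"pad")
    rect(b&near&(z>.09)&(z<.1)&(y>.02),"bridge")
    rect(mask(H,"red")&near&(z>.063)&(z<.073),"red")
    rect(near&(z>.075)&(z<.082)&(y>.12),"manifoldtop")
    for k in range(2): pass
    m=near&(z>.09)&(y>.12); rect(m,"knobs")
    m=near&(z>.112)&(z<.122)&~b&(y>-.1)&(y<.03); rect(m,"housetop")
```

```text
scene plate 1684 [483.6   8. ] [141.  421.1] 2.293853282928467 pca 88.26 z 0.0124 mean [498.2  10.7]
scene trig 222 [ 448.4 -154.6] [53.4 35.3] 77.94702911376953 pca 88.64 z 0.1239 mean [ 447.9 -161.2]
scene pad 217 [ 447.2 -159.4] [42.  35.7] 80.85992431640625 pca 88.17 z 0.124 mean [ 448.  -162.1]
scene bridge 23 [475.7  44.2] [ 4.7 35.2] 82.23198699951172 pca 170.99 z 0.0962 mean [477.9  44.3]
scene red 157 [477.2  72.9] [40.2 31.9] 81.70915985107422 pca 92.64 z 0.068 mean [478.8  72.6]
scene manifoldtop 367 [492.1 191.1] [50.8 81.9] 82.69230651855469 pca 177.66 z 0.0793 mean [495.9 187.6]
scene knobs 150 [492.8 191.4] [17.1 78.5] 82.2921142578125 pca 172.27 z 0.1132 mean [495.7 189.8]
scene housetop 266 [457.1 -61. ] [78.7 51.1] 82.21804809570312 pca 77.65 z 0.1166 mean [458.9 -58.3]
side plate 2835 [480.2  13.4] [431.3 159.6] 89.97379302978516 pca 93.64 z 0.0125 mean [457.  -20.5]
side trig 620 [ 442.8 -155.6] [60.4 37.2] 82.48628234863281 pca 82.15 z 0.125 mean [ 441.2 -164.6]
side pad 586 [ 442.  -161.7] [48.3 37.2] 82.48628234863281 pca 83.47 z 0.1251 mean [ 440.9 -166.3]
side bridge 40 [471.3  46.3] [ 7.7 39.9] 81.45204162597656 pca 171.87 z 0.0963 mean [472.4  44.9]
side red 120 [476.3  71.7] [47.8 30.3] 87.67932891845703 pca 86.18 z 0.0682 mean [475.7  73.3]
side manifoldtop 520 [492.2 190.6] [52.9 80.5] 82.8349609375 pca 171.63 z 0.0794 mean [490.7 186. ]
side knobs 200 [491.7 190.1] [20.  76.7] 82.51013946533203 pca 172.04 z 0.1128 mean [490.6 187.9]
side housetop 357 [457.6 -57.8] [76.4 47.7] 82.64450073242188 pca 89.84 z 0.1177 mean [456.  -61.4]
```

```bash
cat >> h.py <<'E'
YAW=np.radians(82.3); EX=np.array([np.cos(YAW),np.sin(YAW)]);EY=np.array([-EX[1],EX[0]])
HOU=np.array([457.3,-59.5]); O=(HOU+65*EX)
def p2w(x,y,z): return np.array([*(O+x*EX+y*EY),z])/1000
def w2p(w):
    w=np.asarray(w)*1000; q=w[...,:2]-O; return np.stack([q@EX,q@EY,w[...,2]],-1)
from scipy.spatial.transform import Rotation as R
def delta(s,px,py,pz):
    r=R.from_rotvec(s["ee_rot"]); t=p2w(px,py,pz)
    d=r.inv().apply(t-s["position"])*100
    tx=r.as_matrix()[:2,0]; a=np.degrees(YAW-np.arctan2(tx[1],tx[0]))
    a=(a+180)%360-180
    return d.round(2),"turn",round(-a,2)
E
python3 - <<'E'
from h import *
from cell import observe
s=observe();print(delta(s,-172,0,160),delta(s,-172,0,227),R.from_rotvec(s["ee_rot"]).as_matrix().round(3).tolist())
for n in("scene","side"):
    d=np.load(f"{n}0.npz");W=cloud(d);H=hsv(d);T=d["cam_to_world"];K=d["camera_matrix"]
    p=np.linalg.inv(T)@np.r_[s["position"],1];print(n,"tcp px",K[0,0]*p[0]/-p[2]+K[0,2],K[1,2]-K[1,1]*p[1]/-p[2])
    P=w2p(W);x,y,z=P[...,0],P[...,1],P[...,2]
    def st(m,nm): 
        q=P[m];print(n,nm,len(q),np.percentile(q,[2,50,98],axis=0).round(1).tolist())
    H=hsv(d)
    st(mask(H,"blue")&(z>135)&(x>-60)&(x<60)&(y<-60)&(y>-200),"bcap")
    for lo,hi in((115,130),(100,115),(85,100),(30,85)):
        m=(z>lo)&(z<hi)&(x>-60)&(x<60)&(y<-60)&(y>-200)
        if m.sum(): st(m,f"bottle{lo}")
    st((z>8)&(z<22)&(y<-52)&(y>-200)&(x>-220)&(x<-60),"dish")
    st(mask(H,"red")&(z>63)&(z<73)&(y>-40)&(y<40)&(x>0)&(x<130),"red")
    st(mask(H,"blue")&(z>92)&(z<99)&(y>-40)&(y<40)&(x>0)&(x<130),"bridge")
    st(mask(H,"green")&(y>-40)&(y<40)&(x>100)&(x<190),"cap")
    st((z>75)&(z<82)&(y>-60)&(y<60)&(x>120)&(x<260),"mtop")
    st(mask(H,"blue")&(z>121)&(z<130)&(y>-40)&(y<40)&(x<-140),"pad")
    st((z>20)&(z<45)&(x>120)&(x<175)&(abs(y)>26)&(abs(y)<40),"bore face")
E
```

```text
(array([-47.2 , -59.65,   6.69]), 'turn', np.float64(73.81)) (array([-4.721e+01, -5.966e+01, -1.000e-02]), 'turn', np.float64(73.81)) [[-0.914, 0.405, -0.0], [0.405, 0.914, -0.001], [-0.0, -0.001, -1.0]]
scene tcp px 445.2185579502516 36.518327847670406
scene bcap 159 [[-4.1, -136.5, 138.1], [8.1, -128.1, 149.4], [20.3, -110.8, 151.6]]
scene bottle115 97 [[-6.1, -137.8, 115.1], [6.1, -133.0, 120.4], [21.5, -120.0, 128.9]]
scene bottle100 232 [[-15.2, -147.1, 100.2], [5.6, -137.4, 106.6], [30.9, -116.1, 114.3]]
scene bottle85 212 [[-19.9, -152.7, 85.6], [4.5, -145.0, 94.0], [36.1, -117.1, 99.6]]
scene bottle30 479 [[-20.4, -152.8, 31.1], [4.0, -147.9, 58.8], [34.8, -127.5, 84.0]]
scene dish 1198 [[-188.8, -175.4, 9.7], [-148.8, -137.1, 15.9], [-108.1, -93.2, 18.1]]
scene red 157 [[49.6, -16.7, 63.9], [68.9, -4.4, 68.0], [88.0, 13.1, 69.9]]
scene bridge 22 [[38.0, -21.2, 93.4], [40.6, -5.6, 96.2], [42.6, 12.0, 97.5]]
scene cap 74 [[135.5, -22.3, 31.9], [139.8, -14.0, 51.8], [146.1, 5.6, 61.2]]
scene mtop 367 [[163.4, -40.9, 75.7], [182.6, -7.6, 79.3], [212.7, 38.1, 81.1]]
scene pad 184
[... 498 characters left out ...]
1, 85.5], [-13.7, -113.3, 94.4], [17.9, -94.7, 99.8]]
side bottle30 605 [[-21.9, -146.0, 31.5], [-16.4, -111.7, 58.8], [10.9, -94.1, 84.2]]
side dish 1809 [[-192.1, -172.7, 10.2], [-153.6, -131.0, 16.4], [-110.4, -91.5, 18.7]]
side red 120 [[44.4, -14.3, 65.6], [78.5, -0.5, 68.2], [89.4, 14.8, 70.3]]
side bridge 39 [[37.8, -19.3, 93.8], [40.2, -0.6, 96.3], [44.2, 18.9, 98.7]]
side cap 98 [[133.8, -18.2, 26.4], [137.8, 2.1, 55.5], [146.2, 19.8, 60.8]]
side mtop 520 [[162.2, -39.7, 75.5], [180.8, -0.2, 79.4], [211.4, 37.8, 81.6]]
side pad 541 [[-191.1, -16.2, 121.7], [-175.7, 2.0, 125.4], [-154.5, 19.3, 128.7]]
side bore face 121 [[128.1, -39.2, 20.2], [163.1, 28.0, 30.0], [167.2, 39.2, 44.5]]
```

Run:
```python
from h import *
d=np.load("side0.npz");W=cloud(d)
for u,v in((20,110),(35,90),(60,130),(100,125),(20,60),(60,15),(70,62),(50,30),(90,40),(80,70)): print("side",u,v,W[v,u].round(3))
d2=np.load("scene0.npz");W=cloud(d2)
for u,v in((430,85),(418,60),(440,40),(440,20),(440,85),(445,10),(470,8)): print("scene",u,v,W[v,u].round(3))
a=cv2.resize(d["frame"][0:180,0:200,::-1],None,fx=3,fy=3);b=cv2.resize(d2["frame"][0:110,380:510,::-1],None,fx=4,fy=4)
cv2.imwrite("pics/g_side.png",a);cv2.imwrite("pics/g_scene.png",b)
```

```text
side 20 110 [0.113 0.591 0.134]
side 35 90 [0.157 0.62  0.16 ]
side 60 130 [0.165 0.657 0.026]
side 100 125 [0.26  0.675 0.001]
side 20 60 [0.16  0.592 0.244]
side 60 15 [0.271 0.55  0.333]
side 70 62 [0.238 1.111 0.026]
side 50 30 [0.245 0.472 0.331]
side 90 40 [0.328 1.288 0.026]
side 80 70 [ 0.259  1.105 -0.005]
scene 430 85 [0.169 0.626 0.025]
scene 418 60 [0.115 0.597 0.095]
scene 440 40 [0.17  0.625 0.178]
scene 440 20 [0.176 0.603 0.242]
scene 440 85 [0.182 0.658 0.026]
scene 445 10 [0.271 0.535 0.306]
scene 470 8 [0.273 0.615 0.303]
```

View pics/g_side.png

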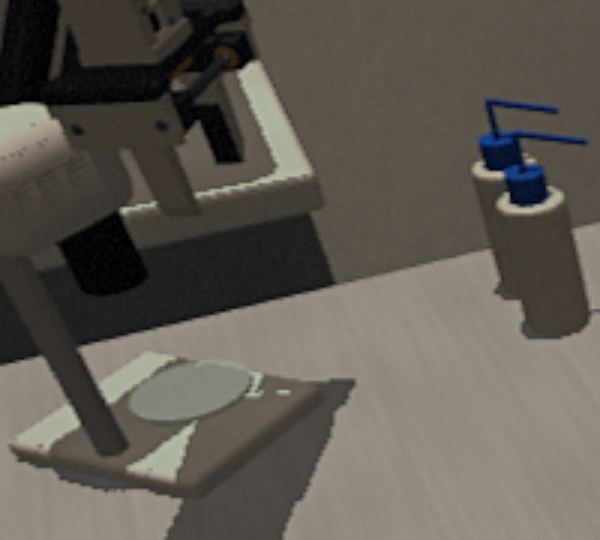

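View pics/g_scene.png

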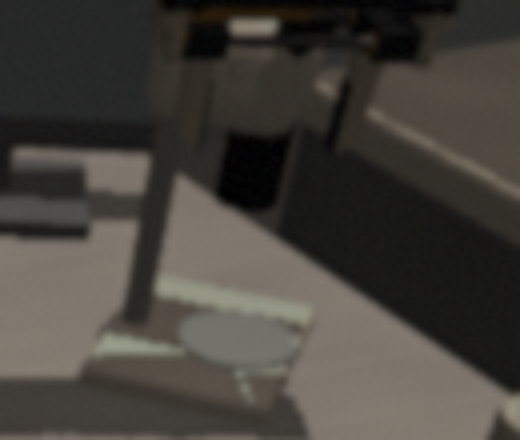

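The wrist starts near a microscope at world (0.11–0.2, 0.6), so I'll move away from it first and turn afterwards.

Emit:
arm_command:
  deltas:
    - {"xyz": [-2, -2.5, -0.5], "jaw": 0}
    - {"xyz": [-4.4, -5.6, -1], "jaw": 0}
    - {"xyz": [-6.8, -8.7, -1.5], "jaw": 60}
    - {"xyz": [-9.2, -11.8, -2], "jaw": 150}
    - {"xyz": [-11.6, -14.9, -2], "jaw": 255}
  force: 20

```text
schema error: expected keys xyz, turn, jaw
```

Emit:
arm_command:
  deltas:
    - {"xyz": [-2.4, -3.1, 0], "turn": 6, "jaw": 255}
    - {"xyz": [-4.8, -6.2, 0], "turn": 12, "jaw": 255}
    - {"xyz": [-7.2, -9.3, 0], "turn": 18, "jaw": 255}
    - {"xyz": [-9.6, -12.4, 0], "turn": 24, "jaw": 255}
    - {"xyz": [-12, -15.5, 0], "turn": 30, "jaw": 255}

```text
clock: 0.57
position: [0.2999, 0.3788, 0.226]
ee_rot: [-1.431, -2.797, 0.002]
force: [0.8, -0.2, 0.3]
width: 0.689
```

Run:
```python
from h import *
from cell import observe
s=observe();print(s["clock"],s["position"],s["force"],s["width"],delta(s,-172,0,160),w2p(s["position"]))
```

```text
0.5667 [0.29988962 0.37880144 0.22604429] [ 0.80599431 -0.19352154  0.33723253] 0.6887013793388699 (array([-52.51, -20.25,   6.67]), 'turn', np.float64(43.52)) [348.25855162 214.7173764  226.04429305]
```

The first call was refused because it left out `turn`, so the second one ran alone, with no contact. Continuing from there.

Emit:
arm_command:
  deltas:
    - {"xyz": [-3.7, -1.4, 0], "turn": 6, "jaw": 255}
    - {"xyz": [-7.4, -2.8, 0], "turn": 12, "jaw": 255}
    - {"xyz": [-11.1, -4.2, 0], "turn": 18, "jaw": 255}
    - {"xyz": [-14.8, -5.7, 0], "turn": 24, "jaw": 255}
    - {"xyz": [-18.5, -7.1, 0], "turn": 30, "jaw": 255}

```text
clock: 0.98
position: [0.3504, 0.1853, 0.2262]
ee_rot: [-2.112, -2.326, 0.002]
force: [1.1, -0.1, 0.7]
width: 0.324
```

```bash
cat > st.py <<'E'
import sys
from h import *
from cell import observe
s=observe();print(s["clock"],"F",s["force"].round(2),"w",round(s["width"],3),"press",w2p(s["position"]).round(1))
a=[float(v) for v in sys.argv[1:]]
if a: print(delta(s,*a))
E
python3 st.py -172 0 160
```

```text
0.9833 F [ 1.13 -0.06  0.7 ] w 0.324 press [163.2 138.7 226.2]
(array([-35.8 ,   5.84,   6.65]), 'turn', np.float64(13.24))
```

Emit:
arm_command:
  deltas:
    - {"xyz": [-4, 0.6, 0], "turn": 4, "jaw": 255}
    - {"xyz": [-8, 1.3, 0], "turn": 8, "jaw": 255}
    - {"xyz": [-12, 2, 0], "turn": 13, "jaw": 255}
    - {"xyz": [-16, 2.6, 0], "turn": 13, "jaw": 255}
    - {"xyz": [-20, 3.2, 0], "turn": 13, "jaw": 255}

```text
clock: 1.4
position: [0.4015, -0.0127, 0.2266]
ee_rot: [2.362, 2.072, -0.001]
force: [0.7, 0.5, -0.7]
width: 0.013
```

```bash
python3 st.py -172 0 140
```

```text
1.4 F [ 0.74  0.47 -0.68] w 0.013 press [-26.1  61.6 226.6]
(array([-14.61,   6.11,   8.67]), 'turn', np.float64(0.21))
```

Emit:
arm_command:
  deltas:
    - {"xyz": [-3.6, 1.5, 1], "turn": 0, "jaw": 255}
    - {"xyz": [-7.2, 3, 2.5], "turn": 0, "jaw": 255}
    - {"xyz": [-11, 4.6, 4.5], "turn": 0, "jaw": 255}
    - {"xyz": [-14.6, 6.1, 6.5], "turn": 0.2, "jaw": 255}
    - {"xyz": [-14.6, 6.1, 8], "turn": 0.2, "jaw": 255}

```text
clock: 1.82
position: [0.4439, -0.172, 0.1463]
ee_rot: [2.368, 2.058, -0.002]
force: [0.1, 0.1, 0.2]
width: 0.007
```

```bash
python3 - <<'E'
from cell import *
import cv2
for n,(x,y,w,h) in {"scene":(160,85,240,160),"side":(205,140,200,200)}.items():
    im=get_image(n)["frame"][y:y+h,x:x+w,::-1]
    cv2.imwrite(f"pics/{n}1z.png",cv2.resize(im,None,fx=3,fy=3,interpolation=cv2.INTER_CUBIC))
E
python3 st.py -172 0 130
```

```text
1.9167 F [-0.71  0.21  0.23] w 0.006 press [-174.1    1.5  144.5]
(array([0.21, 0.16, 1.44]), 'turn', np.float64(-0.23))
```

View pics/scene1z.png

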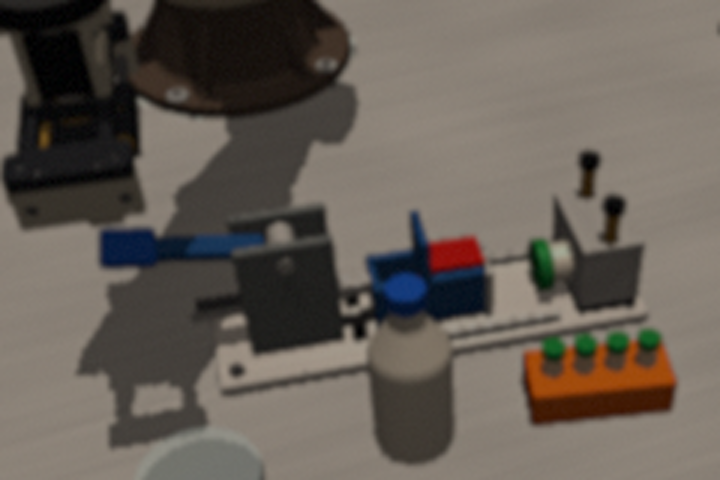

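View pics/side1z.png

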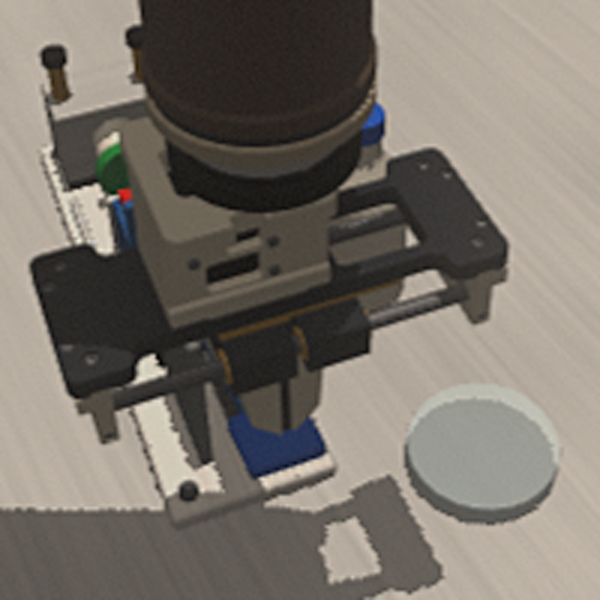

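```bash
python3 - <<'E'
from cell import *
from h import *
d=get_image("scene"); s=observe();T=d["cam_to_world"];K=d["camera_matrix"]
print(T.round(3).tolist())
for dz in (0,.05,.1):
  for dx in (0,.095):
    p=np.linalg.inv(T)@np.r_[s["position"]+[dx,0,dz],1];print(dz,dx,K[0,0]*p[0]/-p[2]+K[0,2],K[1,2]-K[1,1]*p[1]/-p[2])
cv2.imwrite("pics/scene2.png",d["frame"][:,:,::-1])
E
python3 st.py -172 0 130
```

```text
[[0.381, -0.648, 0.659, 1.109], [0.924, 0.262, -0.277, -0.159], [0.006, 0.715, 0.699, 0.636], [0.0, 0.0, 0.0, 1.0]]
0 0 198.57500649414627 157.78330791185962
0 0.095 206.31808702462945 186.17812724863145
0.05 0 192.87132382276408 138.26516477035568
0.05 0.095 200.48749415968166 166.3228101453555
0.1 0 186.60664278486513 116.82727134632586
0.1 0.095 194.0279836048036 144.3257965706115
1.9667 F [-0.15  0.01  0.07] w 0.004 press [-172.6    1.3  145.6]
(array([0.06, 0.14, 1.56]), 'turn', np.float64(-0.13))
```

View pics/scene2.png

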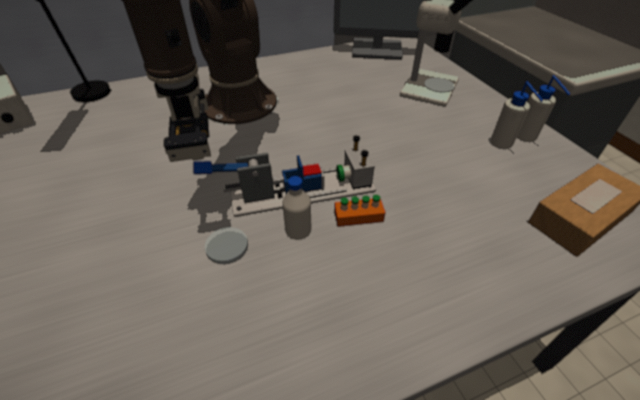

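The pad sits under the fingers (side crop around (280,445)). I'll descend to just above it, slightly to the rear.

Emit:
arm_command:
  deltas:
    - {"xyz": [-0.7, 0.1, 0.8], "turn": 0, "jaw": 255}
    - {"xyz": [-0.7, 0.1, 1.7], "turn": 0, "jaw": 255}
    - {"xyz": [-0.7, 0.1, 1.9], "turn": 0, "jaw": 255}

```text
clock: 2.22
position: [0.4414, -0.1717, 0.1263]
ee_rot: [-2.364, -2.064, 0.004]
force: [-0.9, 0.1, 0.3]
width: 0.004
```

```bash
python3 st.py -180 0 120
```

```text
2.2167 F [-0.87  0.13  0.33] w 0.004 press [-178.3    0.7  126.3]
(array([-0.17,  0.08,  0.63]), 'turn', np.float64(-0.05))
```

Emit:
arm_command:
  deltas:
    - {"xyz": [0, 0, 0.3], "turn": 0, "jaw": 255}
    - {"xyz": [0, 0, 0.6], "turn": 0, "jaw": 255}
    - {"xyz": [0, 0, 0.8], "turn": 0, "jaw": 255}

```text
clock: 2.47
position: [0.4416, -0.171, 0.1184]
ee_rot: [-2.363, -2.066, 0.003]
force: [0.3, -0.0, 1.2]
width: 0.006
```

```bash
python3 st.py -180 0 100
```

```text
2.4667 F [ 0.27 -0.02  1.23] w 0.006 press [-177.6    0.6  118.4]
(array([-0.24,  0.06,  1.84]), 'turn', np.float64(0.01))
```

Emit:
arm_command:
  deltas:
    - {"xyz": [-0.1, 0, 0.5], "turn": 0, "jaw": 255}
    - {"xyz": [-0.2, 0, 1], "turn": 0, "jaw": 255}
    - {"xyz": [-0.2, 0, 1.5], "turn": 0, "jaw": 255}
    - {"xyz": [-0.2, 0, 2], "turn": 0, "jaw": 255}
    - {"xyz": [-0.2, 0, 2.3], "turn": 0, "jaw": 255}

```text
clock: 2.88
position: [0.4415, -0.1729, 0.0949]
ee_rot: [-2.363, -2.066, 0.003]
force: [1.0, 1.9, 4.2]
width: 0.006
```

```bash
python3 st.py -180 0 91
```

```text
2.8833 F [1.04 1.91 4.23] w 0.006 press [-179.5    0.4   94.9]
(array([-0.05,  0.04,  0.39]), 'turn', np.float64(0.01))
```

Emit:
arm_command:
  deltas:
    - {"xyz": [0, 0, 0.2], "turn": 0, "jaw": 255}
    - {"xyz": [0, 0, 0.3], "turn": 0, "jaw": 255}

```text
clock: 3.05
position: [0.4416, -0.1728, 0.0915]
ee_rot: [-2.363, -2.066, 0.003]
force: [0.9, 2.0, 4.4]
width: 0.007
```

```bash
python3 st.py -180 0 128
```

```text
3.05 F [0.94 2.03 4.38] w 0.007 press [-179.4    0.4   91.5]
(array([-0.06,  0.03, -3.65]), 'turn', np.float64(0.01))
```

Emit:
arm_command:
  deltas:
    - {"xyz": [0, 0, -1.2], "turn": 0, "jaw": 255}
    - {"xyz": [0, 0, -2.4], "turn": 0, "jaw": 255}
    - {"xyz": [0, 0, -3.7], "turn": 0, "jaw": 255}
    - {"xyz": [0, 0, -3.7], "turn": 0, "jaw": 255}

```text
clock: 3.38
position: [0.4424, -0.1735, 0.1301]
ee_rot: [-2.365, -2.066, 0.001]
force: [1.0, -1.4, -1.4]
width: 0.005
```

```bash
cat > jaw.py <<'E'
from h import *
from cell import get_image,observe
import sys
for n in sys.argv[1:] or ["scene"]:
    d=get_image(n);H=hsv(d);P=w2p(cloud(d));x,y,z=P[...,0],P[...,1],P[...,2]
    r=mask(H,"red")&(z>58)&(z<73)&(y>-40)&(y<40)&(x>0)&(x<180)
    b=mask(H,"blue")&(z>92)&(z<99)&(y>-40)&(y<40)&(x>0)&(x<180)
    g=mask(H,"green")&(y>-40)&(y<40)&(x>100)&(x<200)
    t=mask(H,"blue")&(z>80)&(z<132)&(y>-40)&(y<40)&(x<-140)
    f=lambda m,p:np.percentile(P[m],p,axis=0).round(1).tolist() if m.any() else None
    print(n,"red",f(r,[2,50,98]),"\nbridge",f(b,[5,50,95]),"\ncap",f(g,[3,50,97]),"\ntrig",f(t,[50]))
E
python3 jaw.py; python3 st.py -180 0 91
```

```text
scene red [[53.2, -17.3, 62.3], [73.9, -4.5, 65.6], [93.6, 12.6, 69.0]] 
bridge [[42.0, -21.3, 93.2], [44.5, -7.9, 96.2], [46.6, 12.2, 98.3]] 
cap [[135.7, -21.7, 32.7], [139.4, -12.6, 51.1], [146.0, 5.8, 60.5]] 
trig [[-164.3, -8.5, 122.1]]
3.4333 F [0.56 0.39 0.18] w 0.007 press [-179.6   -0.2  129.1]
(array([-0.04, -0.01,  3.81]), 'turn', np.float64(0.02))
```

Emit:
arm_command:
  deltas:
    - {"xyz": [0, 0, 0.9], "turn": 0, "jaw": 255}
    - {"xyz": [0, 0, 1.8], "turn": 0, "jaw": 255}
    - {"xyz": [0, 0, 2.6], "turn": 0, "jaw": 255}
    - {"xyz": [0, 0, 3.4], "turn": 0, "jaw": 255}
    - {"xyz": [0, 0, 3.9], "turn": 0, "jaw": 255}

```text
clock: 3.85
position: [0.442, -0.173, 0.0887]
ee_rot: [-2.364, -2.066, 0.003]
force: [1.9, 1.4, 4.8]
width: 0.004
```

```bash
python3 st.py -180 0 91;  python3 jaw.py
```

```text
3.85 F [1.88 1.37 4.83] w 0.004 press [-179.6   -0.    88.7]
(array([-0.04, -0.  , -0.23]), 'turn', np.float64(0.0))
scene red [[62.8, -17.0, 62.2], [82.8, -4.9, 65.2], [102.7, 12.0, 67.9]] 
bridge [[51.1, -20.7, 93.5], [53.3, -5.6, 95.8], [55.1, 12.4, 98.2]] 
cap [[135.8, -21.3, 30.9], [139.6, -13.1, 50.7], [145.5, 4.9, 61.1]] 
trig [[-167.5, -14.8, 87.6]]
```

Emit:
arm_command:
  deltas:
    - {"xyz": [0, 0, -1.2], "turn": 0, "jaw": 255}
    - {"xyz": [0, 0, -2.6], "turn": 0, "jaw": 255}
    - {"xyz": [0, 0, -4], "turn": 0, "jaw": 255}
    - {"xyz": [0, 0, -4], "turn": 0, "jaw": 255}
    - {"xyz": [0, 0, -4], "turn": 0, "jaw": 255}

```text
clock: 4.32
position: [0.442, -0.1727, 0.129]
ee_rot: [-2.363, -2.066, 0.002]
force: [0.0, -0.7, -0.4]
width: 0.006
```

Emit:
arm_command:
  deltas:
    - {"xyz": [0, 0, 0.9], "turn": 0, "jaw": 255}
    - {"xyz": [0, 0, 1.8], "turn": 0, "jaw": 255}
    - {"xyz": [0, 0, 2.6], "turn": 0, "jaw": 255}
    - {"xyz": [0, 0, 3.4], "turn": 0, "jaw": 255}
    - {"xyz": [0, 0, 3.9], "turn": 0, "jaw": 255}

```text
clock: 4.73
position: [0.4417, -0.1725, 0.0886]
ee_rot: [-2.363, -2.066, 0.003]
force: [2.2, 0.6, 7.8]
width: 0.005
```

```bash
python3 st.py -180 0 91;  python3 jaw.py
```

```text
4.7333 F [2.18 0.62 7.76] w 0.005 press [-179.1    0.3   88.6]
(array([-0.09,  0.03, -0.24]), 'turn', np.float64(0.02))
scene red [[70.3, -17.0, 61.6], [91.1, -4.6, 65.2], [111.5, 12.4, 67.9]] 
bridge [[59.4, -21.3, 94.7], [61.5, -5.7, 95.8], [63.5, 13.9, 98.2]] 
cap [[136.0, -22.0, 31.7], [139.3, -13.6, 51.7], [145.7, 6.6, 60.8]] 
trig [[-167.4, -14.7, 87.1]]
```

Emit:
arm_command:
  deltas:
    - {"xyz": [0, 0, -1.2], "turn": 0, "jaw": 255}
    - {"xyz": [0, 0, -2.6], "turn": 0, "jaw": 255}
    - {"xyz": [0, 0, -4], "turn": 0, "jaw": 255}
    - {"xyz": [0, 0, -4], "turn": 0, "jaw": 255}
    - {"xyz": [0, 0, -4], "turn": 0, "jaw": 255}

```text
clock: 5.2
position: [0.4419, -0.1722, 0.1288]
ee_rot: [-2.362, -2.066, 0.002]
force: [0.0, 0.2, 0.0]
width: 0.005
```

Emit:
arm_command:
  deltas:
    - {"xyz": [0, 0, 0.9], "turn": 0, "jaw": 255}
    - {"xyz": [0, 0, 1.8], "turn": 0, "jaw": 255}
    - {"xyz": [0, 0, 2.6], "turn": 0, "jaw": 255}
    - {"xyz": [0, 0, 3.4], "turn": 0, "jaw": 255}
    - {"xyz": [0, 0, 3.8], "turn": 0, "jaw": 255}

```text
clock: 5.62
position: [0.4416, -0.1721, 0.0894]
ee_rot: [-2.362, -2.065, 0.003]
force: [2.0, 0.2, 5.1]
width: 0.005
```

```bash
python3 st.py -180 0 91;  python3 jaw.py
```

```text
5.6167 F [1.96 0.2  5.11] w 0.005 press [-178.7    0.5   89.4]
(array([-0.13,  0.05, -0.16]), 'turn', np.float64(0.03))
scene red [[78.5, -17.4, 61.8], [98.9, -4.8, 65.4], [119.0, 12.0, 68.2]] 
bridge [[66.9, -21.1, 93.9], [69.1, -3.8, 96.2], [71.2, 11.7, 98.0]] 
cap [[135.7, -21.4, 32.6], [139.2, -13.0, 50.5], [145.6, 4.8, 60.4]] 
trig [[-167.3, -14.8, 88.0]]
```

Emit:
arm_command:
  deltas:
    - {"xyz": [0, 0, -1.2], "turn": 0, "jaw": 255}
    - {"xyz": [-0.1, 0, -2.6], "turn": 0, "jaw": 255}
    - {"xyz": [-0.1, 0, -3.9], "turn": 0, "jaw": 255}
    - {"xyz": [-0.1, 0, -3.9], "turn": 0, "jaw": 255}
    - {"xyz": [-0.1, 0, -3.9], "turn": 0, "jaw": 255}

```text
clock: 6.08
position: [0.4412, -0.1728, 0.128]
ee_rot: [-2.361, -2.065, 0.003]
force: [-0.2, -0.3, 0.1]
width: 0.005
```

Emit:
arm_command:
  deltas:
    - {"xyz": [0, 0, 0.7], "turn": 0, "jaw": 255}
    - {"xyz": [0, 0, 1.4], "turn": 0, "jaw": 255}
    - {"xyz": [0, 0, 2.1], "turn": 0, "jaw": 255}
    - {"xyz": [0, 0, 2.5], "turn": 0, "jaw": 255}
    - {"xyz": [0, 0, 2.9], "turn": 0, "jaw": 255}

```text
clock: 6.5
position: [0.4408, -0.173, 0.0981]
ee_rot: [-2.361, -2.064, 0.005]
force: [-0.2, -1.3, 4.3]
width: 0.007
```

Emit:
arm_command:
  deltas:
    - {"xyz": [0, 0, 0.4], "turn": 0, "jaw": 255}
    - {"xyz": [0, 0, 0.7], "turn": 0, "jaw": 255}
    - {"xyz": [0, 0, 0.9], "turn": 0, "jaw": 255}

```text
clock: 6.75
position: [0.4408, -0.1726, 0.0886]
ee_rot: [-2.361, -2.064, 0.005]
force: [1.8, 1.8, 7.2]
width: 0.002
```

```bash
python3 st.py -180 0 91;  python3 jaw.py
```

```text
6.75 F [1.79 1.75 7.2 ] w 0.002 press [-179.3    1.2   88.6]
(array([-0.07,  0.12, -0.24]), 'turn', np.float64(0.04))
scene red [[87.6, -17.3, 61.6], [107.7, -4.2, 65.1], [127.7, 12.7, 67.7]] 
bridge [[75.0, -21.1, 94.2], [77.4, -5.6, 96.2], [79.2, 12.3, 98.5]] 
cap [[136.2, -21.8, 31.4], [141.0, -15.5, 52.2], [146.5, 3.4, 60.7]] 
trig [[-167.9, -14.6, 87.8]]
```

Emit:
arm_command:
  deltas:
    - {"xyz": [0, 0.1, -1.2], "turn": 0, "jaw": 255}
    - {"xyz": [0, 0.1, -2.6], "turn": 0, "jaw": 255}
    - {"xyz": [0, 0.1, -3.9], "turn": 0, "jaw": 255}
    - {"xyz": [0, 0.1, -3.9], "turn": 0, "jaw": 255}
    - {"xyz": [0, 0.1, -3.9], "turn": 0, "jaw": 255}

```text
clock: 7.22
position: [0.442, -0.1724, 0.1276]
ee_rot: [-2.36, -2.065, 0.004]
force: [0.6, -0.5, -0.2]
width: 0.005
```

Emit:
arm_command:
  deltas:
    - {"xyz": [0, 0, 0.6], "turn": 0, "jaw": 255}
    - {"xyz": [0, 0, 1.1], "turn": 0, "jaw": 255}
    - {"xyz": [0, 0, 1.5], "turn": 0, "jaw": 255}
    - {"xyz": [0, 0, 1.9], "turn": 0, "jaw": 255}
    - {"xyz": [0, 0, 2.2], "turn": 0, "jaw": 255}

```text
clock: 7.63
position: [0.4416, -0.1728, 0.1048]
ee_rot: [-2.36, -2.064, 0.005]
force: [-0.6, -2.4, 3.7]
width: 0.005
```

Emit:
arm_command:
  deltas:
    - {"xyz": [0, 0, 0.3], "turn": 0, "jaw": 255}
    - {"xyz": [0, 0, 0.6], "turn": 0, "jaw": 255}
    - {"xyz": [0, 0, 0.9], "turn": 0, "jaw": 255}

```text
clock: 7.88
position: [0.4417, -0.1729, 0.0958]
ee_rot: [-2.361, -2.064, 0.005]
force: [-1.3, -0.2, 10.9]
width: 0.005
```

Emit:
arm_command:
  deltas:
    - {"xyz": [0, 0, 0.3], "turn": 0, "jaw": 255}
    - {"xyz": [0, 0, 0.6], "turn": 0, "jaw": 255}
    - {"xyz": [0, 0, 0.8], "turn": 0, "jaw": 255}

```text
clock: 8.13
position: [0.4418, -0.1725, 0.0878]
ee_rot: [-2.36, -2.064, 0.003]
force: [-3.8, 1.9, 20.6]
width: 0.003
```

```bash
python3 st.py -180 0 91;  python3 jaw.py scene side
```

```text
8.1333 F [-3.8   1.88 20.59] w 0.003 press [-179.1    0.3   87.8]
(array([-0.09,  0.02, -0.32]), 'turn', np.float64(0.03))
scene red [[94.2, -16.7, 62.3], [114.1, -5.2, 65.5], [134.1, 13.5, 68.2]] 
bridge [[82.4, -21.5, 93.5], [84.7, -5.5, 95.9], [86.7, 11.5, 98.2]] 
cap [[141.6, -22.0, 31.5], [145.5, -16.5, 51.9], [149.0, 2.6, 61.4]] 
trig [[-166.9, -15.3, 87.4]]
side red [[89.4, -14.5, 63.7], [97.2, -0.8, 65.7], [134.2, 14.9, 68.6]] 
bridge [[82.1, -12.9, 93.9], [84.3, 1.9, 96.4], [86.8, 18.6, 98.6]] 
cap [[142.4, -14.0, 55.8], [145.3, -1.0, 59.2], [149.9, 9.7, 60.5]] 
trig [[-187.9, 11.5, 84.8]]
```

The 20.6 N at z 87.8 is the trigger's own hard stop at the end of the stroke. From now on I'll end strokes at z 89.5 or higher.

Emit:
arm_command:
  deltas:
    - {"xyz": [0, 0, -1.2], "turn": 0, "jaw": 255}
    - {"xyz": [0, 0, -2.6], "turn": 0, "jaw": 255}
    - {"xyz": [0, 0, -4], "turn": 0, "jaw": 255}
    - {"xyz": [0, 0, -4], "turn": 0, "jaw": 255}
    - {"xyz": [0, 0, -4], "turn": 0, "jaw": 255}

```text
clock: 8.65
position: [0.4421, -0.1722, 0.1279]
ee_rot: [-2.359, -2.064, 0.002]
force: [-0.3, 0.3, 0.2]
width: 0.004
```

Emit:
arm_command:
  deltas:
    - {"xyz": [0, 0, 0.6], "turn": 0, "jaw": 255}
    - {"xyz": [0, 0, 1.1], "turn": 0, "jaw": 255}
    - {"xyz": [0, 0, 1.4], "turn": 0, "jaw": 255}
    - {"xyz": [0, 0, 1.7], "turn": 0, "jaw": 255}
    - {"xyz": [0, 0, 2], "turn": 0, "jaw": 255}

```text
clock: 9.07
position: [0.442, -0.173, 0.1072]
ee_rot: [-2.361, -2.064, 0.003]
force: [-1.3, -3.2, 10.4]
width: 0.008
```

Emit:
arm_command:
  deltas:
    - {"xyz": [0, 0, 0.2], "turn": 0, "jaw": 255}
    - {"xyz": [0, 0, 0.4], "turn": 0, "jaw": 255}
    - {"xyz": [0, 0, 0.6], "turn": 0, "jaw": 255}

```text
clock: 9.32
position: [0.4419, -0.1733, 0.1005]
ee_rot: [-2.361, -2.063, 0.004]
force: [-1.4, -0.1, 10.3]
width: 0.005
```

```bash
python3 st.py -180 0 91;  python3 jaw.py scene side
```

```text
9.3167 F [-1.36 -0.14 10.35] w 0.005 press [-179.8    0.   100.5]
(array([-0.02,  0.01,  0.95]), 'turn', np.float64(-0.01))
scene red [[99.1, -17.3, 64.7], [118.2, -4.9, 67.7], [137.4, 12.3, 69.6]] 
bridge [[86.9, -19.1, 93.2], [89.0, -5.1, 95.9], [90.5, 9.6, 97.8]] 
cap [[145.7, -21.5, 35.2], [150.2, -16.3, 52.9], [154.4, 5.6, 61.5]] 
trig [[-166.2, -13.8, 99.6]]
side red [[93.5, -15.6, 64.9], [100.9, -1.6, 67.9], [137.4, 13.5, 70.2]] 
bridge [[86.8, -11.9, 93.9], [88.8, 2.1, 96.0], [91.3, 19.1, 97.4]] 
cap [[148.1, -9.4, 57.0], [151.9, -0.0, 59.4], [154.9, 8.7, 61.1]] 
trig [[-189.5, 12.3, 98.6]]
```

Emit:
arm_command:
  deltas:
    - {"xyz": [0, 0, 0.2], "turn": 0, "jaw": 255}
    - {"xyz": [0, 0, 0.4], "turn": 0, "jaw": 255}
    - {"xyz": [0, 0, 0.6], "turn": 0, "jaw": 255}

```text
clock: 9.67
position: [0.4419, -0.1732, 0.0938]
ee_rot: [-2.361, -2.063, 0.004]
force: [-0.8, 1.9, 11.0]
width: 0.007
```

Emit:
arm_command:
  deltas:
    - {"xyz": [0, 0, 0.2], "turn": 0, "jaw": 255}
    - {"xyz": [0, 0, 0.4], "turn": 0, "jaw": 255}

```text
clock: 9.83
position: [0.4419, -0.1729, 0.089]
ee_rot: [-2.361, -2.062, 0.003]
force: [-0.2, 2.4, 11.0]
width: 0.01
```

```bash
python3 st.py -180 0 91;  python3 jaw.py scene side
```

```text
9.8333 F [-0.24  2.36 11.04] w 0.01 press [-1.794e+02  1.000e-01  8.900e+01]
(array([-0.06,  0.  , -0.2 ]), 'turn', np.float64(-0.03))
scene red [[101.8, -17.2, 61.2], [122.4, -5.3, 65.5], [141.6, 12.8, 68.5]] 
bridge [[90.0, -21.4, 93.3], [91.7, -5.2, 96.2], [94.2, 11.8, 98.1]] 
cap [[149.2, -21.7, 33.7], [153.7, -13.6, 55.0], [157.6, 6.5, 61.4]] 
trig [[-166.1, -15.3, 88.4]]
side red [[97.5, -15.4, 62.5], [105.4, -1.1, 65.8], [142.3, 14.5, 68.8]] 
bridge [[90.2, -14.8, 93.6], [92.5, -1.7, 96.2], [94.5, 18.6, 97.8]] 
cap [[149.5, -11.4, 55.5], [154.2, 1.4, 59.7], [157.4, 13.7, 61.1]] 
trig [[-188.2, 12.3, 85.8]]
```

Emit:
arm_command:
  deltas:
    - {"xyz": [0, 0, -1.2], "turn": 0, "jaw": 255}
    - {"xyz": [0, 0, -2.6], "turn": 0, "jaw": 255}
    - {"xyz": [0, 0, -3.9], "turn": 0, "jaw": 255}
    - {"xyz": [0, 0, -3.9], "turn": 0, "jaw": 255}
    - {"xyz": [0, 0, -3.9], "turn": 0, "jaw": 255}

```text
clock: 10.35
position: [0.442, -0.1727, 0.1272]
ee_rot: [-2.36, -2.062, 0.004]
force: [-0.2, 0.1, -0.4]
width: 0.001
```

Emit:
arm_command:
  deltas:
    - {"xyz": [0, 0, 0.5], "turn": 0, "jaw": 255}
    - {"xyz": [0, 0, 0.9], "turn": 0, "jaw": 255}
    - {"xyz": [0, 0, 1.2], "turn": 0, "jaw": 255}
    - {"xyz": [0, 0, 1.5], "turn": 0, "jaw": 255}
    - {"xyz": [0, 0, 1.7], "turn": 0, "jaw": 255}

```text
clock: 10.77
position: [0.4417, -0.1737, 0.1094]
ee_rot: [-2.361, -2.061, 0.005]
force: [-2.4, -3.1, 10.3]
width: 0.001
```

Emit:
arm_command:
  deltas:
    - {"xyz": [0, 0, 0.15], "turn": 0, "jaw": 255}
    - {"xyz": [0, 0, 0.3], "turn": 0, "jaw": 255}
    - {"xyz": [0, 0, 0.45], "turn": 0, "jaw": 255}

```text
clock: 11.02
position: [0.4416, -0.174, 0.1043]
ee_rot: [-2.362, -2.061, 0.006]
force: [-0.8, -1.4, 10.3]
width: 0.005
```

Emit:
arm_command:
  deltas:
    - {"xyz": [0, 0, 0.1], "turn": 0, "jaw": 255}
    - {"xyz": [0, 0, 0.2], "turn": 0, "jaw": 255}

```text
clock: 11.18
position: [0.4416, -0.1742, 0.1016]
ee_rot: [-2.362, -2.06, 0.006]
force: [-1.3, 0.5, 10.2]
width: 0.004
```

```bash
python3 st.py -180 0 91;  python3 jaw.py scene
```

```text
11.1833 F [-1.35  0.48 10.19] w 0.004 press [-180.7    0.2  101.6]
(array([0.07, 0.03, 1.06]), 'turn', np.float64(-0.1))
scene red [[106.4, -17.5, 64.3], [126.3, -5.5, 67.9], [144.1, 12.2, 70.5]] 
bridge [[94.8, -20.8, 93.7], [96.7, -4.4, 95.4], [98.6, 13.4, 97.7]] 
cap [[153.5, -21.8, 33.1], [158.3, -14.7, 54.7], [162.8, 6.9, 61.3]] 
trig [[-165.1, -13.9, 100.3]]
```

Emit:
arm_command:
  deltas:
    - {"xyz": [0, 0, 0.1], "turn": 0, "jaw": 255}
    - {"xyz": [0, 0, 0.2], "turn": 0, "jaw": 255}

```text
clock: 11.4
position: [0.4416, -0.1742, 0.099]
ee_rot: [-2.362, -2.06, 0.006]
force: [-2.4, 0.2, 17.9]
width: 0.005
```

```bash
python3 st.py -180 0 91
```

```text
11.4 F [-2.4   0.19 17.89] w 0.005 press [-180.8    0.2   99. ]
(array([0.08, 0.03, 0.8 ]), 'turn', np.float64(-0.12))
```

Stiff part-way down at z 99 with 17.9 N, which suggests it has bottomed. A small extra nudge should confirm it.

Emit:
arm_command:
  deltas:
    - {"xyz": [0, 0, 0.05], "turn": 0, "jaw": 255}
    - {"xyz": [0, 0, 0.05], "turn": 0, "jaw": 255}

```text
clock: 11.57
position: [0.4416, -0.1743, 0.0982]
ee_rot: [-2.362, -2.059, 0.006]
force: [-2.2, 1.1, 16.9]
width: 0.005
```

```bash
python3 st.py -180 0 91;  python3 jaw.py scene side
```

```text
11.5667 F [-2.17  1.09 16.91] w 0.005 press [-180.8    0.2   98.2]
(array([0.08, 0.03, 0.72]), 'turn', np.float64(-0.14))
scene red [[106.1, -16.9, 63.8], [126.3, -6.2, 67.6], [144.4, 12.5, 70.0]] 
bridge [[95.0, -21.5, 94.4], [97.1, -5.0, 95.9], [99.0, 13.1, 98.2]] 
cap [[153.9, -21.9, 32.9], [159.2, -13.6, 53.6], [163.8, 7.7, 60.3]] 
trig [[-165.7, -14.5, 97.4]]
side red [[100.6, -15.2, 65.1], [108.6, -1.8, 67.8], [144.1, 13.9, 70.2]] 
bridge [[94.3, -16.9, 94.5], [96.3, -1.0, 96.0], [100.1, 18.5, 98.5]] 
cap [[156.9, -8.2, 55.7], [159.7, 0.1, 59.8], [163.7, 10.4, 61.5]] 
trig [[-189.7, 13.2, 96.4]]
```

Emit:
arm_command:
  deltas:
    - {"xyz": [0, 0, 0.08], "turn": 0, "jaw": 255}
    - {"xyz": [0, 0, 0.12], "turn": 0, "jaw": 255}

```text
clock: 11.83
position: [0.4416, -0.1743, 0.097]
ee_rot: [-2.362, -2.058, 0.005]
force: [-2.9, 1.7, 20.5]
width: 0.006
```

```bash
python3 st.py 49 3 130;  python3 - <<'E'
from cell import *
import cv2
for n,(x,y,w,h) in {"scene":(280,120,120,90),"side":(205,140,100,100)}.items():
    im=get_image(n)["frame"][y:y+h,x:x+w,::-1]
    cv2.imwrite(f"pics/{n}3z.png",cv2.resize(im,None,fx=5,fy=5,interpolation=cv2.INTER_CUBIC))
E
```

```text
11.8333 F [-2.94  1.67 20.45] w 0.006 press [-180.8    0.2   97. ]
(array([22.99, -0.38, -3.22]), 'turn', np.float64(-0.16))
```

View pics/scene3z.png

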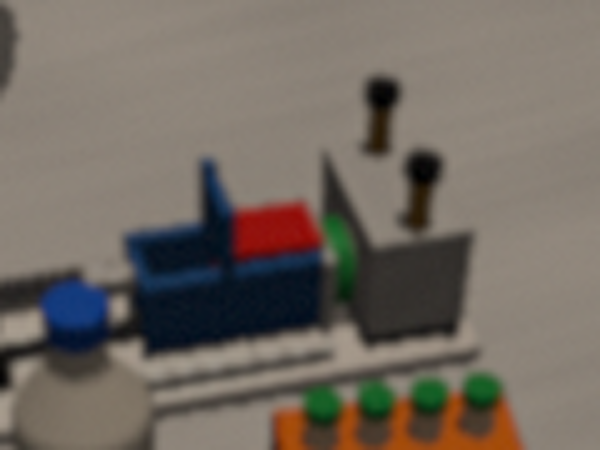

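The picture shows the green cap flush against the manifold face (crop (340,260)) with no white body visible, and 20.5 N at the pad. So the cartridge is home. Next I'll lift off and go to the release pad.

Emit:
arm_command:
  deltas:
    - {"xyz": [0, 0, -1.4], "turn": 0, "jaw": 255}
    - {"xyz": [0, 0, -3], "turn": 0, "jaw": 255}
    - {"xyz": [0, 0, -5], "turn": 0, "jaw": 255}
    - {"xyz": [2.5, 0, -6], "turn": 0, "jaw": 255}
    - {"xyz": [6, -0.3, -6], "turn": 0, "jaw": 255}

```text
clock: 12.35
position: [0.4482, -0.1171, 0.1582]
ee_rot: [-2.37, -2.054, 0.003]
force: [1.8, 1.0, -0.7]
width: 0.007
```

Emit:
arm_command:
  deltas:
    - {"xyz": [4, 0, 0], "turn": 0, "jaw": 255}
    - {"xyz": [8, 0, 0], "turn": 0, "jaw": 255}
    - {"xyz": [12, -0.2, 0], "turn": 0, "jaw": 255}
    - {"xyz": [16, -0.3, 0], "turn": 0, "jaw": 255}
    - {"xyz": [20, -0.3, 0], "turn": 0, "jaw": 255}

```text
clock: 12.77
position: [0.4726, 0.0833, 0.1575]
ee_rot: [-2.369, -2.053, 0.006]
force: [1.1, -0.5, 0.7]
width: 0.003
```

```bash
python3 st.py 115 6 110
```

```text
12.7667 F [ 1.07 -0.46  0.67] w 0.003 press [ 78.6   4.  157.5]
(array([ 3.63, -0.2 ,  4.75]), 'turn', np.float64(-0.48))
```

Emit:
arm_command:
  deltas:
    - {"xyz": [2.5, -0.1, 0], "turn": -0.5, "jaw": 255}
    - {"xyz": [3.6, -0.2, 1.5], "turn": -0.5, "jaw": 255}
    - {"xyz": [3.6, -0.2, 3.5], "turn": -0.5, "jaw": 255}
    - {"xyz": [3.6, -0.2, 4.5], "turn": -0.5, "jaw": 255}
    - {"xyz": [3.6, -0.2, 4.5], "turn": -0.5, "jaw": 255}

```text
clock: 13.18
position: [0.4732, 0.1185, 0.1097]
ee_rot: [-2.359, -2.062, 0.014]
force: [-1.6, -0.9, 0.2]
width: 0.005
```

```bash
python3 st.py 115 6 75;  python3 - <<'E'
from cell import *
import cv2
for n,(x,y,w,h) in {"scene":(250,60,180,150),"side":(165,60,200,200)}.items():
    im=get_image(n)["frame"][y:y+h,x:x+w,::-1]
    cv2.imwrite(f"pics/{n}4z.png",cv2.resize(im,None,fx=3,fy=3,interpolation=cv2.INTER_CUBIC))
E
```

```text
13.1833 F [-1.58 -0.89  0.16] w 0.005 press [113.6   8.1 109.7]
(array([0.15, 0.25, 3.47]), 'turn', np.float64(0.01))
```

View pics/scene4z.png

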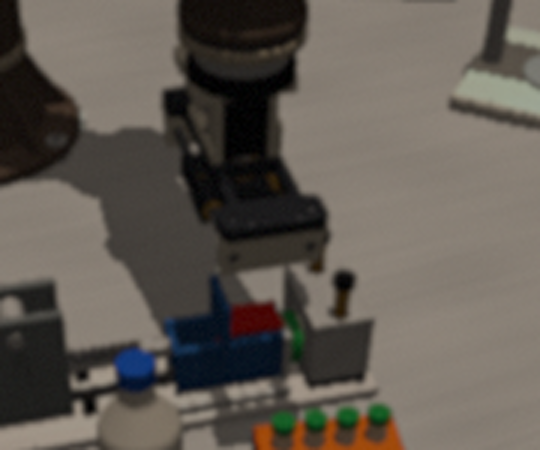

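View pics/side4z.png

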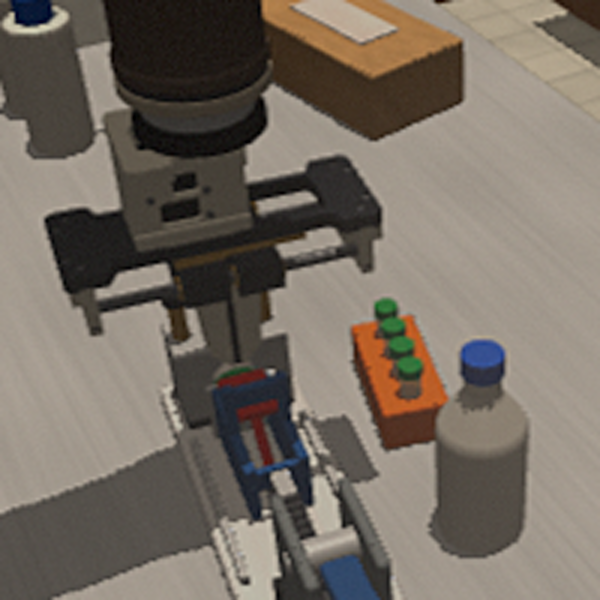

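Emit:
arm_command:
  deltas:
    - {"xyz": [0.15, 0.2, 0.8], "turn": 0, "jaw": 255}
    - {"xyz": [0.15, 0.2, 1.6], "turn": 0, "jaw": 255}
    - {"xyz": [0.15, 0.2, 2.4], "turn": 0, "jaw": 255}
    - {"xyz": [0.15, 0.2, 3.1], "turn": 0, "jaw": 255}

```text
clock: 13.62
position: [0.4768, 0.1194, 0.0803]
ee_rot: [-2.362, -2.061, 0.009]
force: [0.6, -0.6, -0.2]
width: 0.005
```

```bash
python3 st.py 114 6 72;  python3 - <<'E'
from cell import *
import cv2
for n,(x,y,w,h) in {"scene":(250,60,180,150),"side":(165,60,200,200),"wrist":(0,0,640,400)}.items():
    im=get_image(n)["frame"][y:y+h,x:x+w,::-1]
    cv2.imwrite(f"pics/{n}5z.png",cv2.resize(im,None,fx=1 if w==640 else 3,fy=1 if w==640 else 3,interpolation=cv2.INTER_CUBIC))
E
```

```text
13.6167 F [ 0.61 -0.61 -0.17] w 0.005 press [114.9   4.6  80.3]
(array([-0.09, -0.13,  0.83]), 'turn', np.float64(-0.1))
```

View pics/scene5z.png

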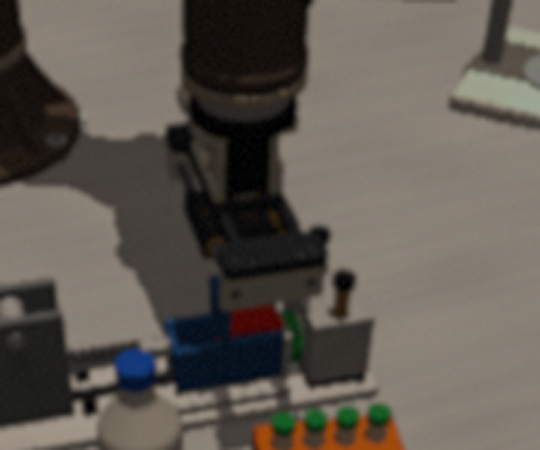

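View pics/wrist5z.png

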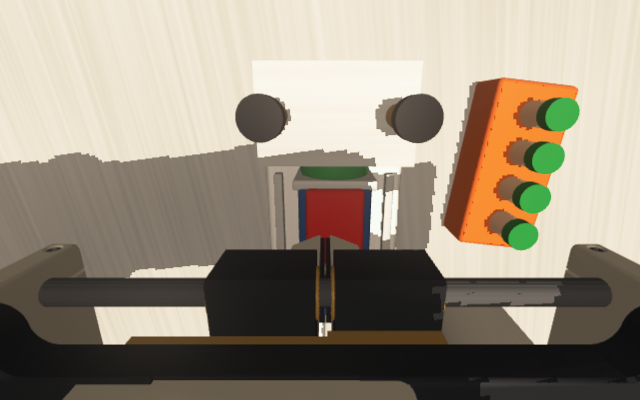

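Wrist view: the red pad is straight ahead of the closed fingers (335,215), with the knobs well forward. Going down onto the pad.

Emit:
arm_command:
  deltas:
    - {"xyz": [0, 0, 0.5], "turn": 0, "jaw": 255}
    - {"xyz": [0, 0, 0.9], "turn": 0, "jaw": 255}
    - {"xyz": [0, 0, 1.1], "turn": 0, "jaw": 255}

```text
clock: 14.02
position: [0.4761, 0.1193, 0.069]
ee_rot: [-2.362, -2.06, 0.011]
force: [-0.1, 0.4, 0.2]
width: 0.005
```

```bash
python3 st.py 114 6 66
```

```text
14.0167 F [-0.06  0.41  0.22] w 0.005 press [114.7   5.3  69. ]
(array([-0.07, -0.07,  0.3 ]), 'turn', np.float64(-0.09))
```

Emit:
arm_command:
  deltas:
    - {"xyz": [0, 0, 0.1], "turn": 0, "jaw": 255}
    - {"xyz": [0, 0, 0.2], "turn": 0, "jaw": 255}

```text
clock: 14.18
position: [0.4763, 0.1201, 0.0672]
ee_rot: [-2.361, -2.061, 0.009]
force: [-1.2, 4.2, 6.5]
width: 0.007
```

```bash
python3 st.py 114 6 66; python3 jaw.py
```

```text
14.1833 F [-1.22  4.16  6.47] w 0.007 press [115.6   5.2  67.2]
(array([-0.16, -0.08,  0.12]), 'turn', np.float64(-0.06))
scene red [[106.5, -17.5, 63.2], [127.6, -11.9, 65.7], [144.3, -6.7, 68.9]] 
bridge [[97.6, 5.0, 95.4], [98.0, 6.3, 95.7], [98.3, 7.6, 96.0]] 
cap [[153.4, -23.3, 32.5], [158.3, -17.5, 50.6], [162.1, -1.4, 60.9]] 
trig [[-167.4, -5.4, 123.1]]
```

Emit:
arm_command:
  deltas:
    - {"xyz": [0, 0, 0.1], "turn": 0, "jaw": 255}
    - {"xyz": [0, 0, 0.15], "turn": 0, "jaw": 255}

```text
clock: 14.4
position: [0.4766, 0.1212, 0.066]
ee_rot: [-2.359, -2.061, 0.007]
force: [-2.2, 3.7, 6.5]
width: 0.004
```

```bash
python3 st.py 114 6 64; python3 jaw.py
```

```text
14.4 F [-2.19  3.7   6.51] w 0.004 press [116.6   5.1  66. ]
(array([-0.26, -0.09,  0.2 ]), 'turn', np.float64(-0.01))
scene red [[107.2, -16.2, 61.3], [128.3, -11.5, 64.3], [146.8, -4.5, 67.1]] 
bridge [[96.6, 2.1, 94.5], [96.9, 4.4, 95.9], [97.8, 9.7, 97.3]] 
cap [[153.8, -22.1, 32.0], [157.5, -17.3, 48.8], [162.4, -3.0, 60.1]] 
trig [[-167.6, -5.6, 123.4]]
```

Emit:
arm_command:
  deltas:
    - {"xyz": [-0.1, 0, 0.1], "turn": 0, "jaw": 255}
    - {"xyz": [-0.1, 0, 0.2], "turn": 0, "jaw": 255}

```text
clock: 14.62
position: [0.4766, 0.1212, 0.0644]
ee_rot: [-2.358, -2.062, 0.005]
force: [-2.7, 2.4, 6.5]
width: 0.001
```

```bash
python3 st.py 114 6 64; python3 jaw.py
```

```text
14.6167 F [-2.68  2.44  6.5 ] w 0.001 press [116.7   5.1  64.4]
(array([-0.27, -0.09,  0.04]), 'turn', np.float64(0.03))
scene red [[105.6, -16.7, 59.1], [123.8, -11.8, 62.3], [141.2, -4.1, 65.4]] 
bridge [[94.2, -2.6, 95.4], [96.3, 4.0, 96.4], [97.3, 11.2, 96.8]] 
cap [[152.6, -21.6, 32.0], [157.2, -17.4, 50.1], [162.4, -4.4, 60.0]] 
trig [[-167.4, -5.4, 123.6]]
```

Emit:
arm_command:
  deltas:
    - {"xyz": [-0.2, 0, 0.1], "turn": 0, "jaw": 255}
    - {"xyz": [-0.5, 0, 0.12], "turn": 0, "jaw": 255}
    - {"xyz": [-0.8, 0, 0.12], "turn": 0, "jaw": 255}

```text
clock: 14.92
position: [0.4757, 0.1144, 0.0635]
ee_rot: [-2.356, -2.062, 0.003]
force: [-2.1, 3.3, 6.1]
width: 0.006
```

```bash
python3 st.py 114 6 64; python3 jaw.py
```

```text
14.9167 F [-2.12  3.26  6.06] w 0.006 press [109.8   5.1  63.5]
(array([ 0.42, -0.09, -0.05]), 'turn', np.float64(0.1))
scene red [[98.3, -16.2, 58.3], [112.9, -10.8, 61.2], [129.9, -6.6, 64.6]] 
bridge [[86.5, -7.1, 93.8], [88.1, -0.0, 96.4], [89.6, 9.1, 97.7]] 
cap [[151.6, -22.5, 30.7], [156.6, -16.2, 50.9], [162.9, -1.3, 58.8]] 
trig [[-167.5, -5.3, 123.5]]
```

Emit:
arm_command:
  deltas:
    - {"xyz": [-0.4, 0, 0.02], "turn": 0, "jaw": 255}
    - {"xyz": [-0.8, 0, 0.05], "turn": 0, "jaw": 255}
    - {"xyz": [-1.2, 0, 0.05], "turn": 0, "jaw": 255}
    - {"xyz": [-1.6, 0, 0.05], "turn": 0, "jaw": 255}
    - {"xyz": [-2, 0, 0.05], "turn": 0, "jaw": 255}

```text
clock: 15.38
position: [0.4729, 0.0946, 0.0633]
ee_rot: [-2.355, -2.062, 0.002]
force: [-1.9, 3.0, 6.8]
width: 0.002
```

```bash
python3 st.py 46 6 64; python3 jaw.py
```

```text
15.3833 F [-1.93  3.    6.77] w 0.002 press [89.8  5.2 63.3]
(array([-4.38, -0.09, -0.1 ]), 'turn', np.float64(0.1))
scene red [[79.5, -16.0, 58.3], [93.7, -9.9, 60.8], [111.6, -5.0, 64.6]] 
bridge [[66.3, -2.5, 94.7], [67.4, 3.1, 96.1], [68.1, 8.7, 96.5]] 
cap [[151.2, -21.6, 31.9], [156.8, -13.7, 52.7], [163.1, 3.0, 60.9]] 
trig [[-167.3, -5.8, 123.6]]
```

Emit:
arm_command:
  deltas:
    - {"xyz": [-0.4, 0, 0.02], "turn": 0, "jaw": 255}
    - {"xyz": [-0.8, 0, 0.04], "turn": 0, "jaw": 255}
    - {"xyz": [-1.2, 0, 0.04], "turn": 0, "jaw": 255}
    - {"xyz": [-1.6, 0, 0.04], "turn": 0, "jaw": 255}
    - {"xyz": [-2, 0, 0.04], "turn": 0, "jaw": 255}

```text
clock: 15.85
position: [0.4702, 0.0747, 0.0632]
ee_rot: [-2.355, -2.062, 0.001]
force: [-2.2, 4.0, 7.3]
width: 0.002
```

Emit:
arm_command:
  deltas:
    - {"xyz": [-0.3, 0, 0.02], "turn": 0, "jaw": 255}
    - {"xyz": [-0.6, 0, 0.03], "turn": 0, "jaw": 255}
    - {"xyz": [-0.9, 0, 0.03], "turn": 0, "jaw": 255}

```text
clock: 16.1
position: [0.469, 0.0666, 0.0633]
ee_rot: [-2.353, -2.062, -0.001]
force: [-2.1, 3.3, 7.2]
width: 0.002
```

```bash
python3 st.py 46 6 64; python3 jaw.py
```

```text
16.1 F [-2.06  3.25  7.16] w 0.002 press [61.5  5.3 63.3]
(array([-1.55, -0.08, -0.08]), 'turn', np.float64(0.14))
scene red [[51.8, -16.1, 58.1], [66.5, -9.6, 61.1], [83.7, -3.0, 64.2]] 
bridge None 
cap [[151.4, -22.4, 33.8], [156.9, -12.4, 53.2], [163.4, 7.8, 60.8]] 
trig [[-167.7, -5.5, 123.5]]
```

Emit:
arm_command:
  deltas:
    - {"xyz": [-0.2, 0, 0.02], "turn": 0, "jaw": 255}
    - {"xyz": [-0.4, 0, 0.03], "turn": 0, "jaw": 255}
    - {"xyz": [-0.6, 0, 0.03], "turn": 0, "jaw": 255}

```text
clock: 16.4
position: [0.4682, 0.0608, 0.0633]
ee_rot: [-2.353, -2.061, -0.002]
force: [-2.2, 5.3, 9.1]
width: 0.005
```

```bash
python3 st.py 46 6 64; python3 jaw.py;python3 - <<'E'
from cell import *
import cv2
for n,(x,y,w,h) in {"scene":(220,60,180,180),"side":(165,60,220,220)}.items():
    im=get_image(n)["frame"][y:y+h,x:x+w,::-1]
    cv2.imwrite(f"pics/{n}6z.png",cv2.resize(im,None,fx=2.7,fy=2.7,interpolation=cv2.INTER_CUBIC))
E
```

```text
16.4 F [-2.15  5.26  9.08] w 0.005 press [55.7  5.3 63.3]
(array([-0.96, -0.07, -0.07]), 'turn', np.float64(0.15))
scene red [[44.7, -15.7, 58.1], [58.9, -10.2, 61.1], [77.2, -4.0, 64.4]] 
bridge None 
cap [[151.2, -21.8, 31.9], [156.6, -13.1, 52.6], [163.1, 7.5, 61.1]] 
trig [[-167.3, -5.4, 123.5]]
```

View pics/side6z.png

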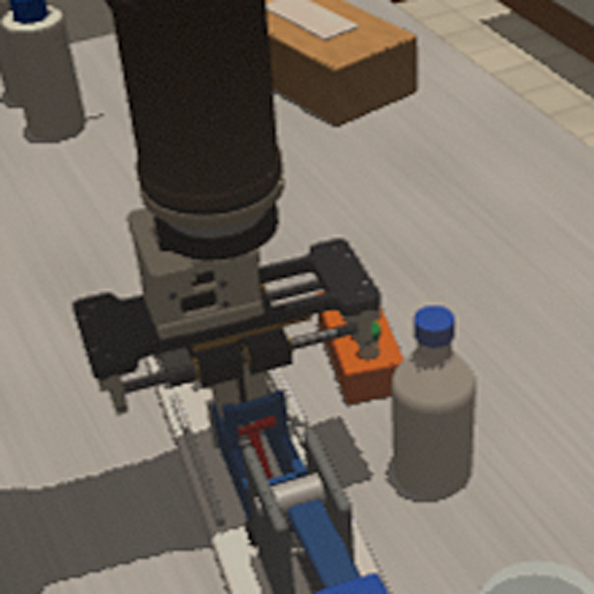

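View pics/scene6z.png

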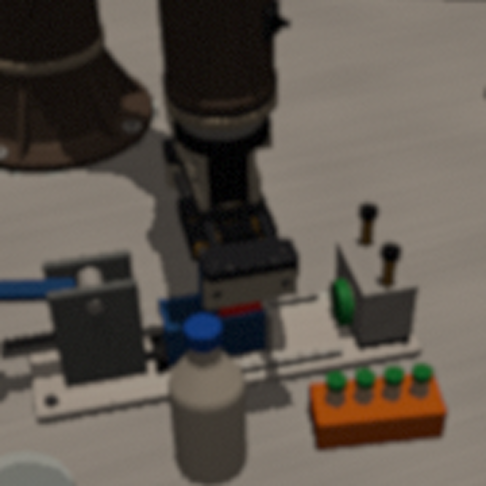

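Red pad about 1 mm from fully back, and the bottle is clear of the gripper. I'll keep sliding until the fingers meet the bridge and the stops resist.

Emit:
arm_command:
  deltas:
    - {"xyz": [-0.2, 0, 0.02], "turn": 0, "jaw": 255}
    - {"xyz": [-0.4, 0, 0.02], "turn": 0, "jaw": 255}

```text
clock: 16.72
position: [0.4681, 0.0596, 0.064]
ee_rot: [-2.349, -2.062, -0.006]
force: [-2.5, 14.5, 18.7]
width: 0.005
```

```bash
python3 st.py 46 6 64; python3 jaw.py
```

```text
16.7167 F [-2.48 14.48 18.67] w 0.005 press [54.5  5.2 64. ]
(array([-0.84, -0.08, -0.01]), 'turn', np.float64(0.25))
scene red [[45.1, -16.2, 59.3], [61.6, -10.4, 61.9], [79.1, -4.2, 64.5]] 
bridge None 
cap [[151.4, -22.1, 32.3], [156.8, -13.0, 52.3], [163.3, 8.1, 60.8]] 
trig [[-167.0, -5.5, 123.7]]
```

Emit:
arm_command:
  deltas:
    - {"xyz": [-0.1, 0, 0.01], "turn": 0, "jaw": 255}
    - {"xyz": [-0.2, 0, 0.01], "turn": 0, "jaw": 255}

```text
clock: 16.93
position: [0.4681, 0.0593, 0.0646]
ee_rot: [-2.346, -2.062, -0.01]
force: [-3.7, 9.8, 12.6]
width: 0.006
```

```bash
python3 st.py 46 6 64; python3 jaw.py
```

```text
16.9333 F [-3.67  9.77 12.57] w 0.006 press [54.2  5.2 64.6]
(array([-0.82, -0.08,  0.04]), 'turn', np.float64(0.33))
scene red [[44.5, -16.4, 59.4], [62.5, -12.0, 62.4], [78.7, -4.4, 66.3]] 
bridge None 
cap [[151.4, -22.1, 33.2], [156.7, -14.0, 52.7], [163.2, 7.2, 60.9]] 
trig [[-167.5, -5.6, 123.5]]
```

Jaw firmly stopped with 10–14 N pushing back against 3 N of friction, and the red pad reads fully back. I'll let go straight upward.

Emit:
arm_command:
  deltas:
    - {"xyz": [0, 0, -0.3], "turn": 0, "jaw": 255}
    - {"xyz": [0, 0, -1], "turn": 0, "jaw": 255}
    - {"xyz": [0, 0, -2.5], "turn": 0, "jaw": 255}
    - {"xyz": [0, 0, -4.5], "turn": 0, "jaw": 255}
    - {"xyz": [0, 0, -6.5], "turn": 0, "jaw": 255}

```text
clock: 17.4
position: [0.4682, 0.0575, 0.1304]
ee_rot: [-2.347, -2.061, -0.008]
force: [-0.4, -0.1, 0.1]
width: 0.001
```

```bash
python3 st.py 46 6 64; python3 jaw.py scene side
```

```text
17.4 F [-0.38 -0.13  0.07] w 0.001 press [ 52.4   4.9 130.4]
(array([-0.75, -0.05,  6.63]), 'turn', np.float64(0.27))
scene red [[42.7, -16.1, 66.0], [61.3, -1.8, 67.9], [80.1, 13.9, 70.0]] 
bridge [[32.7, -18.3, 95.9], [33.6, -4.3, 97.4], [34.8, 12.2, 98.4]] 
cap [[151.5, -21.6, 30.9], [156.6, -13.0, 52.4], [163.0, 7.5, 60.8]] 
trig [[-166.8, -5.2, 123.6]]
side red [[36.1, -13.6, 64.3], [69.0, -0.6, 68.1], [79.4, 15.2, 69.8]] 
bridge [[30.8, -19.0, 96.7], [31.6, -4.3, 97.9], [33.1, 17.6, 98.9]] 
cap [[150.0, -13.7, 20.3], [152.7, 8.9, 41.6], [160.9, 20.0, 59.7]] 
trig [[-172.6, 2.0, 124.6]]
```

Emit:
arm_command:
  deltas:
    - {"xyz": [0, 0, -2.5], "turn": 0, "jaw": 255}
    - {"xyz": [0, 0, -5.5], "turn": 0, "jaw": 255}
    - {"xyz": [0, 0, -8.5], "turn": 0, "jaw": 255}
    - {"xyz": [0, 0, -11], "turn": 0, "jaw": 255}
    - {"xyz": [0, 0, -12], "turn": 0, "jaw": 255}

```text
clock: 17.92
position: [0.4719, 0.0553, 0.2552]
ee_rot: [-2.35, -2.063, -0.022]
force: [0.5, 0.0, 0.5]
width: 0.008
```

```bash
python3 st.py 46 6 64; python3 jaw.py scene side;python3 - <<'E'
from cell import *
from h import *
for n,(x,y,w,h) in {"scene":(190,120,210,155),"side":(200,130,200,200)}.items():
    d=get_image(n);np.savez(f"{n}9.npz",**d)
    im=d["frame"][y:y+h,x:x+w,::-1]
    s=min(800/w,600/h);cv2.imwrite(f"pics/{n}9z.png",cv2.resize(im,None,fx=s,fy=s,interpolation=cv2.INTER_CUBIC))
    for k in ("0","9"):
        d=np.load(f"{n}{k}.npz");P=w2p(cloud(d));x_,y_,z=P[...,0],P[...,1],P[...,2];H=hsv(d)
        f=lambda m:P[m].mean(0).round(1)
        print(n,k,"bottlecap",f(mask(H,"blue")&(z>135)&(x_>-60)&(x_<60)&(y_<-60)&(y_>-200)),"rack",f(mask(H,"orange")&(y_<-50)&(x_>80)&(x_<260)),"dish",f((z>8)&(z<22)&(y_<-60)&(y_>-190)&(x_>-200)&(x_<-90)))
E
```

```text
17.9167 F [0.5  0.02 0.53] w 0.008 press [ 50.7   0.9 255.2]
(array([-0.85, -0.49, 19.11]), 'turn', np.float64(0.24))
scene red [[43.9, -16.6, 65.3], [61.6, -5.1, 68.3], [80.4, 13.0, 70.1]] 
bridge [[32.7, -18.8, 95.4], [34.3, -8.9, 97.2], [35.2, 12.9, 98.3]] 
cap [[151.6, -21.5, 33.4], [156.9, -13.2, 52.8], [163.8, 7.6, 60.2]] 
trig [[-166.9, -5.4, 123.5]]
side red [[36.4, -13.5, 64.6], [68.7, -0.3, 68.2], [78.8, 15.4, 70.5]] 
bridge [[32.2, -19.5, 98.0], [33.0, -18.9, 98.4], [33.7, -18.2, 98.7]] 
cap [[149.6, -17.6, 22.2], [153.7, 1.9, 55.6], [161.5, 19.3, 61.3]] 
trig [[-172.4, 1.7, 124.7]]
scene 0 bottlecap [   8.1 -126.6  147.9] rack [ 148.  -127.9   35.4] dish [-148.8 -136.3   15.7]
scene 9 bottlecap [   8.1 -126.7  148.2] rack [ 147.9 -128.    35.4] dish [-148.9 -136.6   15.8]
side 0 bottlecap [   6.4 -121.9  150.4] rack [ 141.9 -112.8   35.8] dish [-152.9 -131.4   16.2]
side 9 bottlecap [   6.6 -122.   150.4] rack [ 141.7 -112.7   35.8] dish [-153.  -131.4   16.1]
```

View pics/scene9z.png

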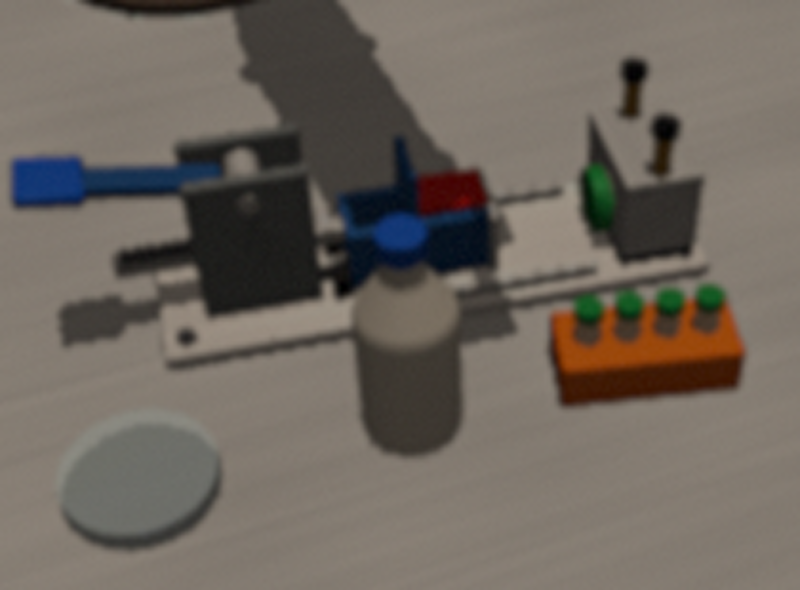

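View pics/side9z.png

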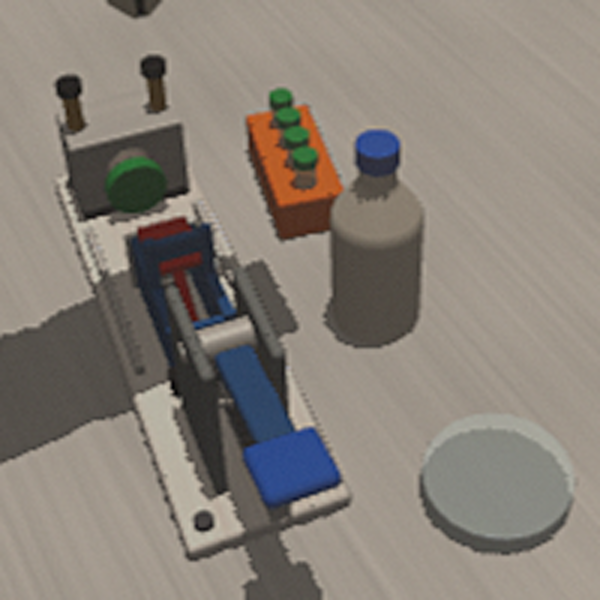

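Cap home (scene crop (597,195)), all loose objects unchanged to 0.3 mm. I'll take a closer look at the jaw's rubber stops with the wrist camera.

Emit:
arm_command:
  deltas:
    - {"xyz": [-3, 0, 0], "turn": 0, "jaw": 255}
    - {"xyz": [-6, 0, 0], "turn": 0, "jaw": 255}
    - {"xyz": [-9, 0, 0], "turn": 0, "jaw": 255}
    - {"xyz": [-12, 0, 0], "turn": 0, "jaw": 255}
    - {"xyz": [-13, 0, 0], "turn": 0, "jaw": 255}

```text
clock: 18.53
position: [0.4514, -0.0774, 0.2474]
ee_rot: [-2.352, -2.057, -0.01]
force: [-0.2, -0.7, -0.2]
width: 0.004
```

Run:
```python
from cell import *
from h import *
d=get_image("wrist");np.savez("wrist9.npz",**d)
cv2.imwrite("pics/wrist9.png",d["frame"][:,:,::-1])
P=w2p(cloud(d))
for v in range(120,260,10): print(v,P[v,300].round(0),P[v,330].round(0),P[v,360].round(0))
```

```text
120 [-17.  37.  13.] [-16.   1.  54.] [-17. -36.  10.]
130 [-29.  38.  12.] [-26.   1.  55.] [-29. -36.  12.]
140 [-41.  38.  12.] [-37.   1.  57.] [-41. -37.  11.]
150 [-53.  38.  12.] [-47.   1.  62.] [-53. -37.  12.]
160 [-66.  39.  12.] [-52.   1. 102.] [-66. -37.  11.]
170 [-78.  39.  12.] [-61.   1. 110.] [-79. -38.  11.]
180 [-92.  39.  11.] [-82.   1.  56.] [-92. -38.  11.]
190 [-105.   39.   13.] [-81.   1. 108.] [-105.  -38.   12.]
200 [-117.   39.   16.] [-91.   1. 109.] [-118.  -39.   11.]
210 [-136.   41.   -1.] [-101.    1.  112.] [-136.  -41.   -0.]
220 [-151.   42.   -1.] [-110.    1.  114.] [-150.  -41.   -0.]
230 [-165.   42.   -0.] [-121.    1.  114.] [-165.  -42.   -1.]
240 [-180.   42.   -0.] [-72.   2. 254.] [-180.  -42.   -2.]
250 [-48.  12. 319.] [-72.   2. 267.] [-48.  -6. 319.]
```

View pics/wrist9.png

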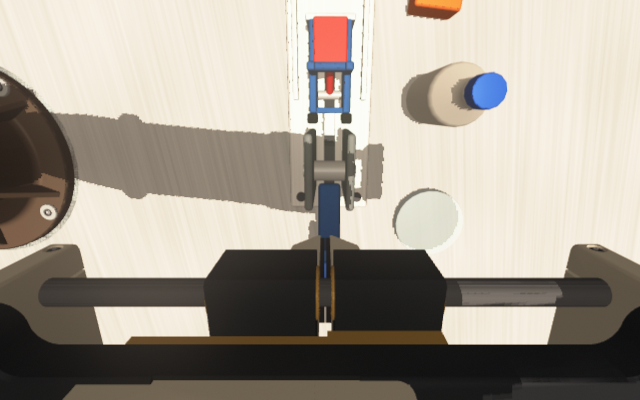

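Run:
```python
from h import *
d=np.load("wrist9.npz");f=d["frame"]
cv2.imwrite("pics/w9z.png",cv2.resize(f[60:150,280:380,::-1],None,fx=6.5,fy=6.5,interpolation=cv2.INTER_NEAREST))
P=w2p(cloud(d));H=hsv(d);x,y,z=P[...,0],P[...,1],P[...,2]
b=mask(H,"blue")
m=b&(z>92)&(z<100)&(x>0)&(x<90)&(abs(y)<30);print("bridge",np.percentile(P[m],[2,50,98],axis=0).round(1).tolist())
r=mask(H,"red")&(z>62)&(z<74)&(x>0)&(abs(y)<30);print("red",np.percentile(P[r],[2,50,98],axis=0).round(1).tolist())
m=(z>92)&(z<104)&(x>-40)&(x<80)
for u in(313,346):
  for v in range(100,126): print(u,v,f[v,u].tolist(),P[v,u].round(1).tolist())
```

```text
bridge [[32.2, -17.7, 96.5], [33.8, -14.9, 97.8], [35.3, 19.9, 98.9]]
red [[42.7, -14.2, 66.1], [62.4, 1.5, 67.7], [80.7, 17.3, 69.5]]
313 100 [94, 134, 185] [4.9, 19.2, 59.1]
313 101 [93, 134, 185] [3.9, 19.2, 59.7]
313 102 [93, 135, 185] [2.9, 19.2, 59.0]
313 103 [92, 134, 185] [1.9, 19.2, 59.3]
313 104 [93, 134, 185] [0.9, 19.3, 59.2]
313 105 [92, 134, 184] [-0.2, 19.2, 60.4]
313 106 [92, 134, 185] [-1.2, 19.3, 58.8]
313 107 [93, 133, 185] [-2.2, 19.2, 60.3]
313 108 [93, 133, 185] [-3.2, 19.3, 59.1]
313 109 [92, 134, 185] [-4.3, 19.2, 60.7]
313 110 [92, 134, 186] [-5.3, 19.3, 59.5]
313 111 [88, 125, 171] [-6.3, 19.3, 58.7]
313 112 [77, 98, 125] [-7.3, 20.8, 27.5]
313 113 [77, 79, 78] [-8.4, 20.7, 29.6]
313 114 [80, 76, 65] [-9.5, 20.7, 30.1]
313 115 [79, 76, 64] [-10.6, 20.7, 30.3]
313 116 [80, 77, 65] [-11.8, 20.7, 30.3]
313 117 [80, 77, 65] [-12.9, 20.8, 29.6]
313 118 [80, 76, 64] [-14.0, 20.8, 29.3]
313 119 [80, 76, 65] [-15.1, 20.8, 29.7]
313 120 [79, 76, 64] [-16.3, 20.8, 29.3]
313 121 [78, 75, 63] [-17.4, 20.8, 28.7]
313 122 [75, 72, 62] [-18.5, 20.8, 29.4]
313 123 [187, 189
[... 521 characters left out ...]
-4.3, -15.9, 59.3]
346 110 [94, 137, 189] [-5.3, -16.0, 58.1]
346 111 [91, 128, 175] [-6.3, -15.9, 59.1]
346 112 [80, 103, 132] [-7.3, -16.1, 56.5]
346 113 [76, 80, 81] [-8.4, -17.7, 28.3]
346 114 [80, 76, 65] [-9.5, -17.7, 28.7]
346 115 [82, 79, 67] [-10.7, -17.7, 28.3]
346 116 [82, 78, 66] [-11.8, -17.7, 28.7]
346 117 [80, 78, 65] [-12.9, -17.8, 27.7]
346 118 [81, 78, 66] [-14.0, -17.6, 31.7]
346 119 [80, 76, 64] [-15.2, -17.8, 28.7]
346 120 [80, 77, 66] [-16.3, -17.8, 28.8]
346 121 [81, 77, 65] [-17.4, -17.8, 29.4]
346 122 [78, 75, 64] [-18.5, -17.8, 29.4]
346 123 [168, 170, 150] [-20.3, -18.8, 11.2]
346 124 [246, 247, 237] [-21.5, -18.9, 11.0]
346 125 [252, 253, 247] [-22.6, -18.9, 11.4]
```

View pics/w9z.png

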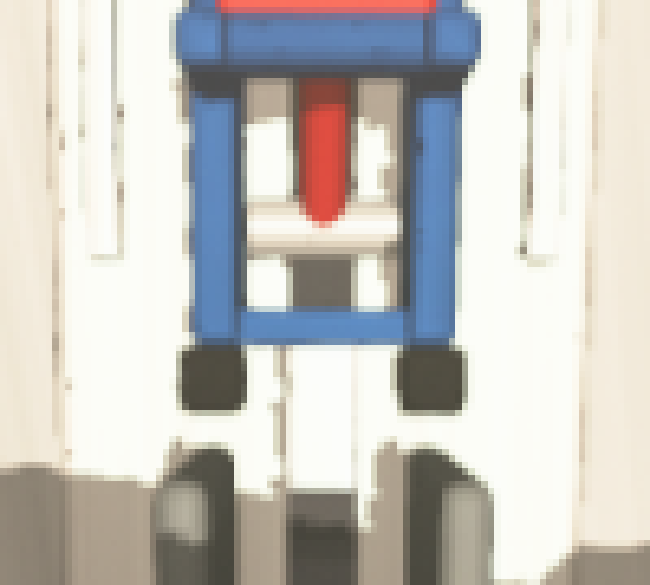

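Run:
```python
from h import *
a=[]
for n,(x,y,w,h) in {"side":(215,150,60,55),"scene":(325,125,60,55)}.items():
    for k in "09":
        d=np.load(f"{n}{k}.npz"); a.append(cv2.resize(d["frame"][y:y+h,x:x+w,::-1],None,fx=5,fy=5,interpolation=cv2.INTER_CUBIC))
cv2.imwrite("pics/cap9.png",np.vstack([np.hstack(a[:2]),np.hstack(a[2:])]))
d=np.load("side9.npz");P=w2p(cloud(d))
for v in range(176,196,1): print(v,d["frame"][v,243].tolist(),P[v,243].round(1).tolist())
```

```text
176 [62, 56, 53] [162.9, -2.2, 76.1]
177 [63, 60, 56] [164.8, -2.2, 72.0]
178 [63, 61, 56] [162.6, -1.5, 71.2]
179 [83, 78, 69] [182.3, -4.4, 52.6]
180 [103, 93, 84] [176.4, -3.1, 54.8]
181 [106, 95, 85] [173.4, -2.3, 54.5]
182 [82, 90, 72] [172.8, -1.9, 52.3]
183 [52, 109, 57] [158.7, 0.8, 61.2]
184 [43, 110, 52] [156.2, 1.5, 60.6]
185 [47, 117, 57] [nan, nan, nan]
186 [46, 90, 49] [153.6, 2.6, 57.5]
187 [39, 54, 37] [151.9, 3.2, 56.3]
188 [39, 52, 36] [151.2, 3.7, 54.1]
189 [41, 53, 38] [154.6, 3.5, 48.6]
190 [40, 53, 39] [149.2, 4.7, 50.5]
191 [37, 50, 35] [151.4, 4.7, 46.0]
192 [38, 52, 33] [153.3, 4.7, 41.6]
193 [41, 51, 39] [151.1, 5.4, 40.8]
194 [39, 54, 37] [153.1, 5.4, 36.3]
195 [37, 50, 34] [151.7, 6.0, 34.9]
```

View pics/cap9.png

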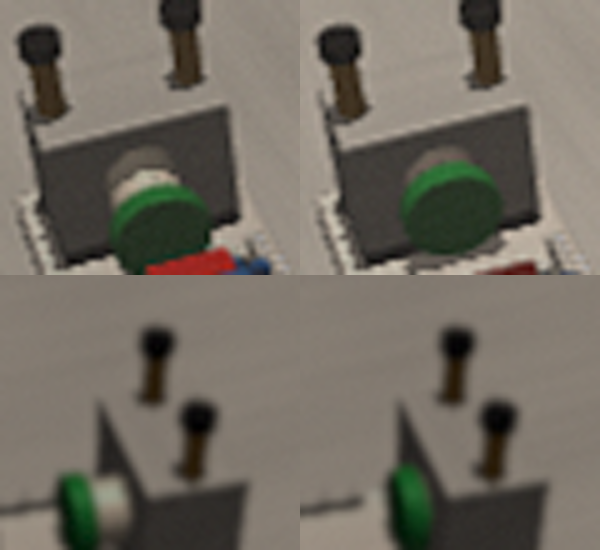

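```bash
python3 -c "
from cell import *
print(observe()['clock'],sign_off())"
```

```text
the job is handed in; nothing more can be done
18.5833 None
```

The cartridge is pressed home, the jaw is back on its rubber stops with the release lever let go, and I handed the job in at 18.6 s.

**Pressing:** I pumped the blue trigger with closed fingertips for eight strokes. The cartridge moved at about 10–11 N. On the eighth stroke the trigger went stiff part-way down: 18 N, then 17 N, then 20.5 N.

**Jaw return:** I held the red lever down and slid the jaw back until it stopped firmly, then lifted straight off.

**Last checks:**
- **Cartridge:** The cap's outer face reads at press x of about 151, so its shoulder is at about 163, matching the manifold face. No white body shows outside the bore.
- **Jaw:** In the wrist view the carriage's rear edge meets both rubber stops with no visible gap. The red pad is up again, about 68 mm high. The camera readings put the jaw's travel between 0 and 2 mm.
- **Trigger:** It is fully up.
- **Loose objects:** The bottle, rack and dish are unmoved to within 0.3 mm, and the robot was touching nothing.

**Not as clean:**
- **First move:** The first arm call was refused for a missing key, so the next call started turning earlier than planned near the microscope. No contact showed in the force readings.
- **Forces:** The sixth stroke reached the trigger's own hard stop at about 21 N. At the jaw stops the combined push reached about 24 N. Both were under 30 N, but force is only read at the end of each move, so a brief higher peak can't be ruled out.
- **Fingers and bridge:** At the end the fingers gripped the red pad by friction and stopped short of the bridge face, so the jaw was drawn back by its pad.

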